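# Present a specimen mount to the inspection camera

### The arm

A 7-joint arm with a two-finger parallel gripper is mounted at the origin on the work surface. World frame = base frame: x ahead of the robot, y to its left, z up, the work surface at z = 0. Lengths are in m, angles in rad, forces in N, time in s.
With the tool pointing down it reaches from about 0.4 to 0.9 m from the base axis. Payload 5.5 kg.
Tool frame: the origin (TCP) lies at the very end of the fingers, on their centre line; the grasp point (between the pads) lies r.grip_depth behind it (r.grip_depth is the distance from the TCP to the grasp point, in m); z points along the fingers, y is the direction in which the jaws open and shut (so a half turn about z gives the same grasp; the last joint's range is limited). The gripper opens to 92 mm and grips with 3 to 60 N. Pads are 19 mm wide; open, the fingers measure 130 mm over their backs; the gripper's body (75 mm by 190 mm) begins 47 mm behind the grasp point.
Start: joints at [-1.066, 0.501, -0.427, 1.55, 0.221, 1.138, -0.21], TCP at [0.156, 0.631, 0.191] pointing down, gripper open.
Joint ranges: [-2.88, 2.88], [-0.31, 2.03], [-1.54, 1.56], [0.2, 2.42], [-1.41, 4.55], [0.19, 2.02], [-2.57, 2.57]. Speed limits (rad/s): [2.57, 2.57, 3.14, 3.14, 3.14, 3.14, 3.14].

### API

Orientations are given as a unit quaternion [w, x, y, z].
In Python, from cell import r gives the robot as it stands.
- The arm moves only by the tool step_arm, never from a script. Its argument "targets" is one flat list of numbers, 7 for each row, row after row: the finger opening in mm, from 0 to 91.8, then the shift along the tool's x, y, z in mm, then the turn, a rotation vector about the tool's x, y, z in rad. In form: [hand, x, y, z, rx, ry, rz, hand, x, y, z, rx, ry, rz, ...]. A call has 1 to 10 rows; each row is the pose to reach, as a shift and turn from the pose measured when the call began, along the tool's axes at that moment; what a row does not reach only later rows make up. A row lasts 1/8 s, in which the tool goes at most 62.5 mm and 10.7 degrees, less where a joint would pass 70% of its speed; a pose out of reach is approached as far as the arm can. A call with a gripper value outside its range is refused whole. The fingers move at their own pace and stop on an object; "grip_force" is the grip in N (left out, the last holds). Time passes only in rows, so rows that repeat a pose let the fingers close. It gives the time, the measured TCP pose, the force and the opening at its end, in the units of the state.
- r.sense(): the state, without advancing time (a new reading comes with each control period).
- r.grab_frame(name): name is "scene" or "side" or "wrist"; returns the picture (420x560x3 uint8, blue, green, red); there is no depth.
- r.camera_info(name): a dict with "intrinsics" (3x3 intrinsics, pixels), "rvec" (rotation vector, rad) and "tvec" (3), from world to camera coordinates, as OpenCV has them; the wrist camera has in their place "T_tool_cam" (4x4, takes a point from camera to tool coordinates, whose origin is the TCP and whose axes are the flange's). Camera axes: x right, y down, z forward; pixel columns grow to the right and rows downward; lengths in m; the calibration is good to about 2 mm. A picture is of the moment at which its call begins: read the wrist's pose just before it. camera_info takes no time and is no camera call.
- r.finish_job(): hands the job in, once; it reports no verdict.
The state is a dict: "t": time; "q": joint angles; "joint_vel": joint speeds; "joint_torque": joint torques, N m; "eef_pos": TCP position; "eef_rot": TCP orientation; "ft_force": force on the tool from outside, world axes, zero at the start; "wrist_torque": the same for the moment, N m; "grip_width": opening from 0.0 (shut) to 1.0 (fully open).
Only numpy, scipy, OpenCV 4.12 (cv2) and the standard library are available. Lean on these libraries where they do the work, as an engineer would, in place of code of your own. Each camera call takes 0.05 s, during which the arm holds its last target.

### The job

Take the wooden retaining bar off the specimen rack and lay it flat in the white tray, then let go of it. Then take the widest of the three resin mounts out of the rack and hold it up in the air in front of the inspection camera: its centre at the camera's focus point, a broad face square to the lens, its top edge level and uppermost. Finish while still holding it there, steady and touching nothing but the gripper, and leave the camera, the two narrow mounts and everything else on the table where they are.

Things in the scene. Friction and masses are not known exactly. Their poses are not given: they have to be found in the camera images.
- rack: Fixed light wooden rack, 232 (x) x 90 (y) x 30 mm high; origin at the centre of its underside. Three slots in a row at x = -50, 0, +50 mm, each 17 (x) x 74 mm (y), 20 mm deep (floor 10 mm above the table), each with one mount; gaps of 36 mm between mounts. End posts at x = +-109 mm (12 mm thick), 91 mm high, with 10 mm cheeks beside the bar (25 mm apart). Place and yaw vary.
- bar: Loose brown wooden bar, 230 (x) x 20 (y) x 26 mm (z), 80 g; origin at the centre of its underside. It starts on top of the rack's end posts (underside 91 mm above the table), along the rack's x axis, 6 mm above the tops of the mounts, so that none can come out. It lifts straight up; pinch it across its 20 mm width at mid-length.
- bar_center (a point): Middle of the bar, 13 mm above its underside; axes of the bar.
- tray: Fixed white open tray, 280 (x) x 180 (y) mm outside, 35 mm high, walls and floor 4 mm; origin at the centre of its underside. It is empty; place and yaw vary.
- wide_mount: The wanted slab of off-white resin with a dark crustacean shape on both broad faces, 14 (x, thick) x 70 (y, wide) x 75 mm (z, high), 85 g; the other two are only 50 mm wide. Origin at the centre of its lower edge. It stands in one of the slots (which varies), top edge 85 mm above the table, axes parallel to the rack's. Pinch it across its 14 mm thickness near the top and lift straight up 20 mm.
- wide_mount_center (a point): Centre of the wide mount, 37.5 mm above its lower edge; axes of the mount.
- narrow_mount_a: Bystander in another slot: same resin, 14 x 50 x 75 mm. Origin and axes as for the wide mount.
- narrow_mount_b: Bystander in the remaining slot: same resin, 14 x 50 x 75 mm. Origin and axes as for the wide mount.
- cam_stand: Fixed stand of the inspection camera: grey foot 120 x 100 x 18 mm, origin at the centre of its underside, with a 22 mm column 35 mm behind it (towards +x), 418 mm tall. The camera looks towards its -x side, roughly towards the robot. It stands between the far ends of rack and tray: pass it on the robot's side or above. Place and yaw vary.
- lens (a point): Centre of the front glass of the camera head (white box 75 x 50 x 44 mm, black barrel 40 mm across). The camera looks along this frame's -x, always 30 degrees below level; y is level; z is up, leaning 30 degrees to the side it looks to. The head's height varies (lens 250 to 310 mm above the table); it slides if pushed.
- focus (a point): The camera's focus point in empty air: on the lens axis, 140 mm in front of the glass; axes as the lens frame. Hold the mount's centre here, its x axis along this x and its y along this y (either way round), its z upwards: its top then leans 30 degrees from vertical, away from the camera.
- dish_stack: Bystander: stack of four Petri dishes, 90 mm across, 60 mm high; origin at the centre of its underside.
- petri_dish: Bystander: one closed Petri dish, 60 mm across, 15 mm high; origin at the centre of its underside.
- amber_bottle: Bystander: brown glass bottle, 68 mm across, 170 mm high; origin at the centre of its underside.
- specimen_jar: Bystander: jar with red lid, 60 mm across, 85 mm high; origin at the centre of its underside.
- cup: Bystander: white cup, 76 mm across, 95 mm high; origin at the centre of its underside.
- brush: Bystander: brush 200 mm long lying along its x axis, origin mid-length, to the left of the rack.

How it is judged:
By the outcome, as a careful person would: the job done as asked, in the order asked, and still so for the second after the job is handed in, while the arm keeps its last pose, push and grip.
It also fails if it takes over 72 s, if anything falls off the work surface, if the arm or the gripper's body presses on something with over 40 N, if the wrist force passes 120 N, or if a joint passes its speed limit or range.

## Working session

There is one attempt and no reset: what is moved stays moved. The work goes in short steps, Python scripts to look and compute and a tool call to move; the robot and the scene stay as the last step left them, time stands still between calls to the robot, and variables do not carry over. Pictures are saved under pics/ and viewed, and the job is handed in when it is done.

Besides the shell and the picture viewer there is one more tool, called after "Emit:" by a JSON object that holds its "op" and its "data", one argument or row to a line. step_arm: Moves the arm, as the interface text tells. Its arguments: {"type":"object","properties":{"targets":{"type":"array"},"grip_force":{"type":"number"}},"required":["targets"]}

```bash
ls; mkdir -p pics; python3 - <<'E'
from cell import r
import cv2
s=r.sense();print(s, r.grip_depth)
for n in("scene","side","wrist"):
    cv2.imwrite(f"pics/{n}0.png",r.grab_frame(n)); print(n,r.camera_info(n))
E
```

```text
pics
{'t': 0.0, 'q': array([-1.06581731,  0.50183101, -0.42677   ,  1.55140729,  0.22077899,
        1.13828108, -0.21029502]), 'joint_vel': array([-4.08469407e-04, -2.73988195e-05, -1.31462493e-03, -1.51797680e-03,
        2.46175668e-03, -5.48429667e-04,  3.99505937e-04]), 'joint_torque': array([ 1.68801967e-04, -5.66599917e+01, -5.81637874e+00, -2.79109669e+01,
       -6.88255811e-02,  3.10532155e-02,  1.86644411e-04]), 'eef_pos': array([0.15549902, 0.63036501, 0.18990485]), 'eef_rot': array([-1.52571996e-04,  1.20583352e-01,  9.92702761e-01, -9.27093238e-04]), 'ft_force': array([ 0.2823545 ,  0.0387342 , -0.25948407]), 'wrist_torque': array([-0.01008294,  0.02839032,  0.07041688]), 'grip_width': 0.9969075595842855} 0.0188
scene {'intrinsics': array([[402.53051098,   0.        , 278.26543896],
       [  0.        , 402.53051098, 213.38236548],
       [  0.        ,   0.        ,   1.        ]]), 'rvec': array([ 0.84091721,  2.75658328, -0.77330434]), 'tvec': array([ 0.47347134, -0.23995678,  1.34705301])}
side {'intrinsics': array([[385.15731476,   0.        , 281.62855404],
       [  0.        , 385.15731476, 211.34045472],
       [  0.        ,   0.        ,   1.        ]]), 'rvec': array([ 0.5933065 , -2.7445762 ,  1.02089464]), 'tvec': array([0.55828074, 0.25442761, 0.99324935])}
wrist {'intrinsics': array([[343.21174959,   0.        , 280.44956662],
       [  0.        , 343.21174959, 206.23529527],
       [  0.        ,   0.        ,   1.        ]]), 'T_tool_cam': array([[-9.33401177e-04, -9.66179691e-01, -2.57868055e-01,
         6.87303688e-02],
       [ 9.99999318e-01, -7.20892857e-04, -9.18642301e-04,
        -2.66958422e-04],
       [ 7.01678295e-04, -2.57868737e-01,  9.66179705e-01,
        -1.94243714e-01],
       [ 0.00000000e+00,  0.00000000e+00,  0.00000000e+00,
         1.00000000e+00]])}
```

View pics/scene0.png

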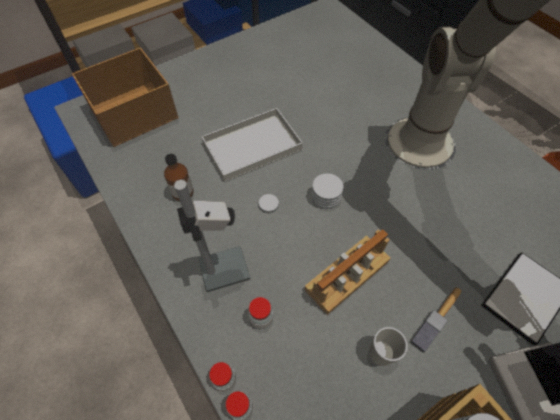

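View pics/side0.png

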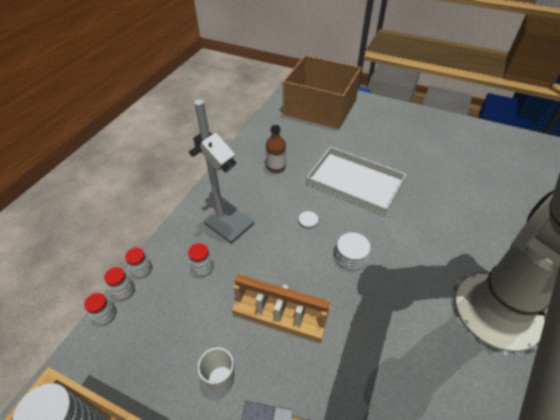

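View pics/wrist0.png

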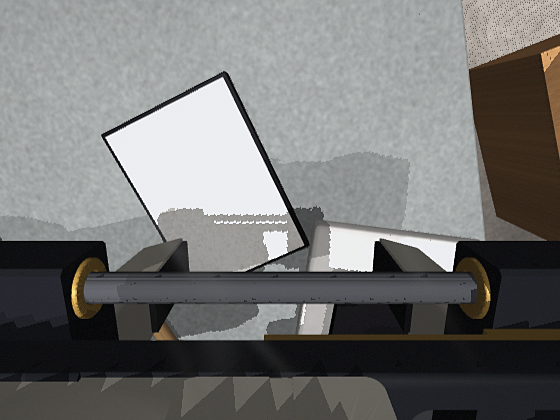

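The scene view shows the rack and bar around (350,268), the tray at (252,143), the stand foot at (224,270) and the lens at about (230,215). In the side view the rack is at (281,307), the tray at (355,180) and the camera head at (216,150). I'll zoom in to get exact pixels.

```bash
cat > h.py <<'E'
import numpy as np, cv2
from scipy.spatial.transform import Rotation as R
from cell import r
def cam(n,s=None):
    i=r.camera_info(n);K=np.array(i["intrinsics"])
    if n=="wrist":
        s=s or r.sense(); q=s["eef_rot"]
        T=np.eye(4);T[:3,:3]=R.from_quat([q[1],q[2],q[3],q[0]]).as_matrix();T[:3,3]=s["eef_pos"]
        W=T@i["T_tool_cam"]; return K,W[:3,:3],W[:3,3]
    A=cv2.Rodrigues(np.array(i["rvec"]))[0]; return K,A.T,-A.T@np.array(i["tvec"])
def ray(c,p):
    K,A,o=c; d=A@np.linalg.solve(K,[p[0],p[1],1]); return o,d/np.linalg.norm(d)
def onz(c,p,z):
    o,d=ray(c,p); return o+d*(z-o[2])/d[2]
def proj(c,P):
    K,A,o=c; v=K@(A.T@(np.asarray(P)-o)); return v[:2]/v[2]
def tri(c1,p1,c2,p2):
    M=[];b=[]
    for c,p in((c1,p1),(c2,p2)):
        o,d=ray(c,p);N=np.eye(3)-np.outer(d,d);M.append(N);b.append(N@o)
    x,*_=np.linalg.lstsq(np.vstack(M),np.hstack(b),rcond=None)
    o,d=ray(c1,p1);return x,np.linalg.norm(np.cross(x-o,d))
def crop(im,x0,y0,w,h,k,fn):
    c=cv2.resize(im[y0:y0+h,x0:x0+w],None,fx=k,fy=k,interpolation=cv2.INTER_CUBIC)
    for x in range((x0+9)//10*10,x0+w,10): cv2.putText(c,str(x),((x-x0)*k,8),0,.3,(0,255,255),1); cv2.line(c,((x-x0)*k,10),((x-x0)*k,16),(0,255,255),1)
    for y in range((y0+9)//10*10,y0+h,10): cv2.putText(c,str(y),(0,(y-y0)*k),0,.3,(0,255,255),1)
    cv2.imwrite(fn,c)
E
python3 - <<'E'
from h import *
a=cv2.imread("pics/scene0.png");b=cv2.imread("pics/side0.png")
crop(a,295,220,110,95,7,"pics/c1.png");crop(b,225,265,115,80,6,"pics/c2.png")
crop(a,150,150,110,145,4,"pics/c3.png");crop(b,180,90,90,160,3,"pics/c4.png")
E
```

```text
(no output)
```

View pics/c1.png

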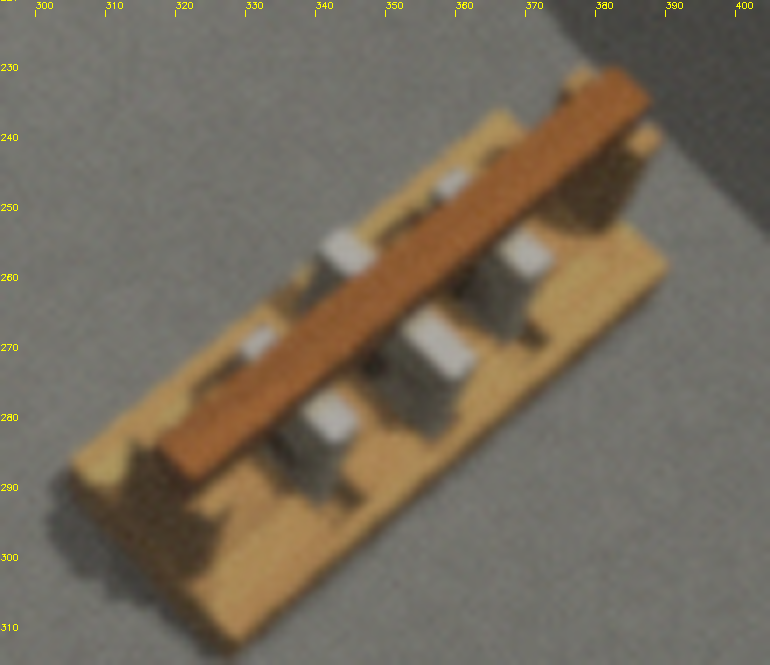

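View pics/c2.png

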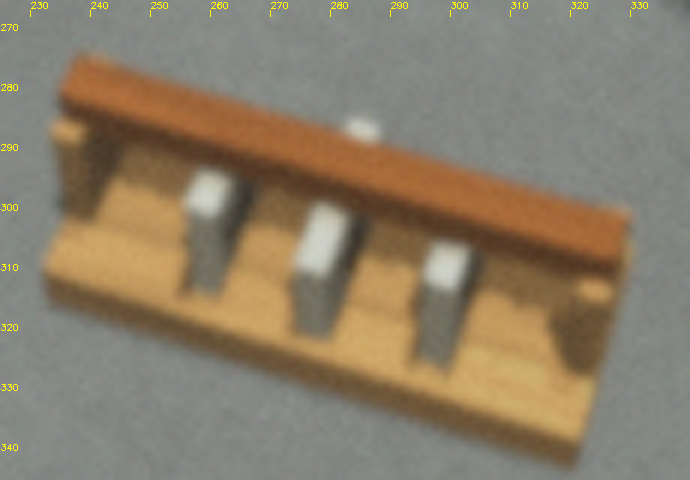

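View pics/c3.png

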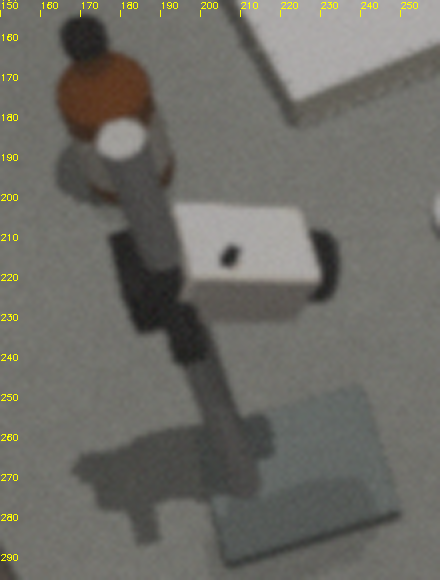

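View pics/c4.png

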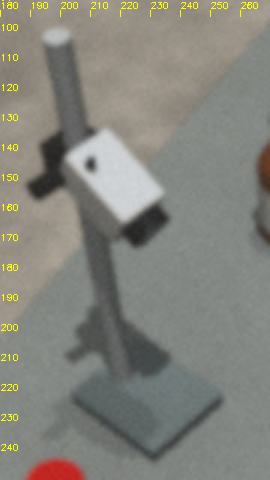

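The middle mount is the wide one; its top spans scene (352,264)–(361,273), and both others are shorter. Next I'll compute the poses.

```bash
python3 - <<'E'
from h import *
np.set_printoptions(precision=4,suppress=True)
a=cv2.imread("pics/scene0.png");b=cv2.imread("pics/side0.png")
S=cam("scene");D=cam("side")
print("bar scene",[onz(S,p,.117) for p in((317,284.5),(323,289.3),(388,234.5),(382.5,229.5))])
print("rack scene",[onz(S,p,.03) for p in((304.5,287),(328,312),(390,258),(366,236))])
print("rack side",[onz(D,p,.03) for p in((231.5,310),(319.5,337.5))])
for n,p,q in(("coltop",(180,185.5),(199,102)),("boxFtray",(224.5,203),(234,154)),("boxFother",(229.5,220.5),(220.5,164.5)),("boxRtray",(192,202),(216,133)),("boxRother",(197,220),(202,152)),("barrel",(231.5,217),(230.5,165))):
    print(n,*tri(S,p,D,q))
print("foot",[onz(S,p,.018) for p in((248.5,278.5),(238.5,247.5),(205,290.5))],[onz(D,p,.018) for p in((204,223.5),(231,242.5),(254,223.5))])
crop(a,190,100,120,85,6,"pics/c5.png");crop(b,295,135,120,90,6,"pics/c6.png")
E
```

```text
bar scene [array([0.6236, 0.2444, 0.117 ]), array([0.619, 0.262, 0.117]), array([0.3915, 0.2374, 0.117 ]), array([0.3934, 0.2185, 0.117 ])]
rack scene [array([0.6285, 0.2085, 0.03  ]), array([0.6183, 0.2954, 0.03  ]), array([0.3874, 0.2708, 0.03  ]), array([0.3974, 0.1827, 0.03  ])]
rack side [array([0.6167, 0.2956, 0.03  ]), array([0.3906, 0.2711, 0.03  ])]
coltop [0.808  0.0268 0.4166] 0.0008571163882827237
boxFtray [0.7301 0.0272 0.2891] 0.00036957442764049036
boxFother [0.7431 0.0708 0.2862] 0.0005066934959073377
boxRtray [0.7917 0.0043 0.3178] 0.0009166098991270701
boxRother [0.8041 0.0461 0.2946] 0.009208352500828623
barrel [0.73   0.0525 0.2703] 0.0032356168285479496
foot [array([0.7352, 0.1024, 0.018 ]), array([0.7099, 0.0084, 0.018 ]), array([0.8476, 0.0672, 0.018 ])] [array([0.836 , 0.0776, 0.018 ]), array([0.7265, 0.1061, 0.018 ]), array([0.6981, 0.0155, 0.018 ])]
```

View pics/c5.png

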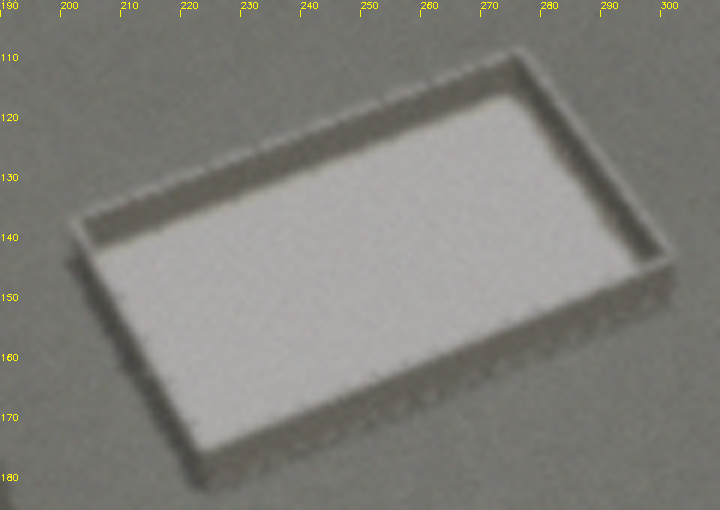

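View pics/c6.png

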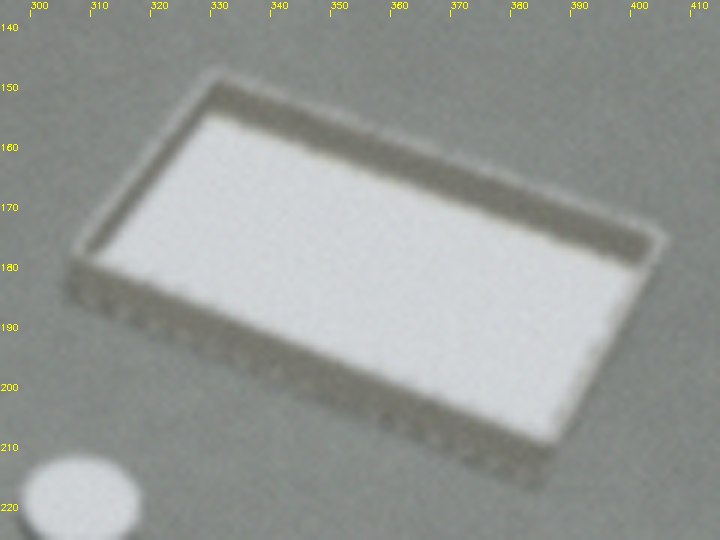

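```bash
python3 - <<'E'
from h import *
np.set_printoptions(precision=4,suppress=True)
S=cam("scene");D=cam("side")
print("tray scene",[onz(S,p,.035) for p in((201.5,137.5),(222.5,177.5),(300.5,143.5),(276,108.5))])
print("tray side",[onz(D,p,.035) for p in((307,178.5),(385.5,210),(405.5,174),(330.5,147.5))])
for n,p,q,z in(("stack",(328,183),(352,243),.06),("dish",(269,203),(308.5,218),.015),("bottle",(171,157),(275,130),.17),("jar",(260,306),(199,252),.085),("cup",(390,342),(216,362),.095)): print(n,onz(S,p,z),onz(D,q,z))
E
```

```text
tray scene [array([ 0.6075, -0.393 ,  0.035 ]), array([ 0.6311, -0.2146,  0.035 ]), array([ 0.3549, -0.1923,  0.035 ]), array([ 0.3332, -0.3668,  0.035 ])]
tray side [array([ 0.6192, -0.2134,  0.035 ]), array([ 0.3499, -0.1842,  0.035 ]), array([ 0.3298, -0.3667,  0.035 ]), array([ 0.6022, -0.3932,  0.035 ])]
stack [ 0.3901 -0.006   0.06  ] [ 0.4022 -0.0045  0.06  ]
dish [ 0.5574 -0.0692  0.015 ] [ 0.557  -0.0745  0.015 ]
bottle [ 0.7493 -0.2573  0.17  ] [ 0.7467 -0.2438  0.17  ]
jar [0.7602 0.2033 0.085 ] [0.7574 0.2079 0.085 ]
cup [0.5623 0.4413 0.095 ] [0.5657 0.4391 0.095 ]
```

```bash
cat >> h.py <<'E'
def plan(P,A=None,s=None):
    """shift mm & rotvec, tool axes, to reach TCP pose P, rotation matrix A"""
    s=s or r.sense(); q=s["eef_rot"];T=R.from_quat([q[1],q[2],q[3],q[0]]).as_matrix()
    d=T.T@(np.asarray(P)-s["eef_pos"])*1000
    rv=np.zeros(3) if A is None else R.from_matrix(T.T@A).as_rotvec()
    print("shift",d.round(1),"turn",rv.round(3),"pos",s["eef_pos"].round(4)); return d,rv
def down(yaw_y):
    y=np.array([np.cos(yaw_y),np.sin(yaw_y),0]);z=np.array([0,0,-1.]);return np.c_[np.cross(y,z),y,z]
E
python3 - <<'E'
from h import *
plan([.507,.240,.2],down(np.radians(96.2)))
E
```

```text
shift [-434.8 -295.    -9.5] turn [-0.001 -0.    -0.35 ] pos [0.1555 0.6305 0.1901]
```

Emit:
{"op": "step_arm", "data": {
  "targets": [60,-48,-33,-1,0,0,-0.04,60,-97,-66,-2,0,0,-0.08,60,-145,-98,-3,0,0,-0.12,60,-193,-131,-4,0,0,-0.16,60,-242,-164,-5,0,0,-0.2,60,-290,-197,-6,0,0,-0.24,60,-338,-229,-7,0,0,-0.28,60,-387,-262,-8,0,0,-0.32,60,-435,-295,-9,0,0,-0.35,60,-435,-295,-9,0,0,-0.35]
}}

```text
t: 1.4
eef_pos: [0.5109, 0.2337, 0.199]
eef_rot: [0.0, -0.049, 0.999, -0.002]
ft_force: [0.6, 0.1, -0.4]
grip_width: 0.652
```

```bash
python3 - <<'E'
from h import *
s=r.sense();print(s['t'],s['q'].round(2),s['ft_force'].round(1))
plan([.507,.240,.2],down(np.radians(96.2)))
im=r.grab_frame("wrist");cv2.imwrite("pics/w1.png",im)
W=cam("wrist",s)
print([proj(W,p).round(0) for p in([.507,.240,.117],[.6213,.2532,.117],[.3925,.228,.117])])
E
```

```text
1.4 [-0.23  0.32 -0.31  1.77  0.11  1.07  1.09] [ 0.6  0.1 -0.4]
shift [ 3.3  6.6 -1. ] turn [-0.004  0.    -0.01 ] pos [0.5109 0.2337 0.199 ]
[array([290., 197.]), array([291., 319.]), array([290.,  45.])]
```

View pics/w1.png

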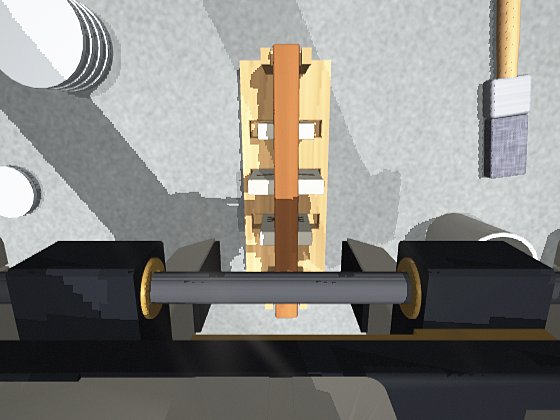

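Wrist view: the bar runs vertically at column 287 (predicted 290), with ends at rows 44 and 317, so the estimate agrees to about 2 mm.

Emit:
{"op": "step_arm", "data": {
  "targets": [50,3,5,0,0,0,-0.01,50,3,5,30,0,0,-0.01,50,3,5,60,0,0,-0.01,50,3,5,85,0,0,-0.01,50,3,5,103,0,0,-0.01,50,3,5,104,0,0,-0.01],
  "grip_force": 25
}}

```text
t: 2.2
eef_pos: [0.5034, 0.2422, 0.0939]
eef_rot: [-0.002, -0.057, 0.998, -0.001]
ft_force: [0.5, 0.2, -0.1]
grip_width: 0.543
```

```bash
python3 - <<'E'
from h import *
s=r.sense();print(s['t'],s['ft_force'].round(1))
plan([.507,.240,.095],down(np.radians(96.2)))
cv2.imwrite("pics/w2.png",r.grab_frame("wrist"))
E
```

```text
2.2 [ 0.5  0.2 -0.1]
shift [-3.3 -2.6 -1.1] turn [-0.003 -0.004  0.006] pos [0.5034 0.2422 0.0939]
```

View pics/w2.png

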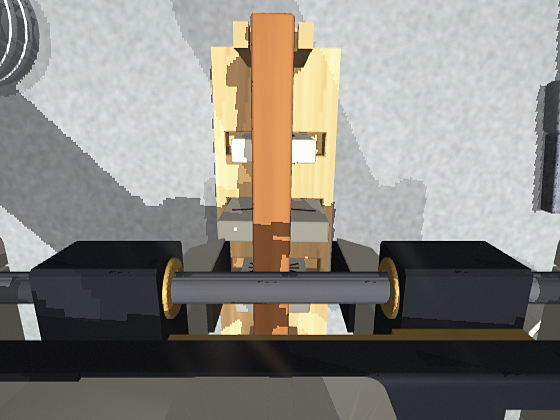

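The bar is centred at column 272 and the fingers at about 280, so I'll shift −3 mm in tool y and close.

Emit:
{"op": "step_arm", "data": {
  "targets": [50,-3,-3,-1,0,0,0.006,50,-3,-3,-1,0,0,0.006,15,-3,-3,-1,0,0,0.006,10,-3,-3,-1,0,0,0.006,10,-3,-3,-1,0,0,0.006,10,-3,-3,-1,0,0,0.006],
  "grip_force": 25
}}

```text
t: 3.0
eef_pos: [0.5076, 0.2397, 0.0958]
eef_rot: [-0.001, -0.054, 0.999, -0.001]
ft_force: [-0.1, 0.3, -0.3]
grip_width: 0.16
```

Emit:
{"op": "step_arm", "data": {
  "targets": [10,0,0,-15,0,0,0,10,0,0,-40,0,0,0,10,0,0,-80,0,0,0,10,0,0,-110,0,0,0,10,0,0,-110,0,0,0]
}}

```text
t: 3.62
eef_pos: [0.5099, 0.2412, 0.2097]
eef_rot: [0.002, -0.054, 0.999, 0.0]
ft_force: [0.6, 0.5, -0.8]
grip_width: 0.11
```

```bash
python3 - <<'E'
from h import *
s=r.sense();print(s['t'],s['ft_force'].round(1),s['q'].round(2),s['grip_width']*91.8)
plan([.479,-.2905,.20],down(np.radians(84.5)))
cv2.imwrite("pics/w3.png",r.grab_frame("wrist"))
E
```

```text
3.625 [ 0.6  0.5 -0.8] [-0.23  0.31 -0.32  1.76  0.11  1.09  1.09] 10.100319869673944
shift [  88.1 -525.3    9.4] turn [0.    0.004 0.204] pos [0.5099 0.2412 0.2097]
```

View pics/w3.png

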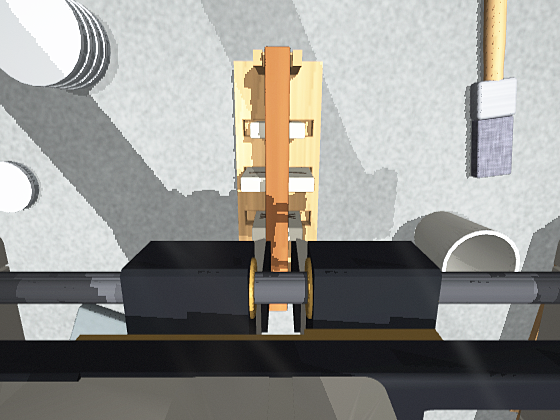

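```bash
python3 - <<'E'
from h import *
np.set_printoptions(precision=4,suppress=True)
cv2.imwrite("pics/s1.png",r.grab_frame("side"))
cv2.imwrite("pics/sc1.png",r.grab_frame("scene"))
K,A,o=cam("wrist");T=r.camera_info("wrist")["T_tool_cam"]
C=(K,T[:3,:3],T[:3,3])
for P in([0,.025,0],[0,-.025,0],[0,0,0],[0,.025,-.0188],[.0095,.025,0]): print(P,proj(C,P))
crop(cv2.imread("pics/s1.png"),200,180,160,150,4,"pics/s1c.png")
E
```

```text
[0, 0.025, 0] [323.1943 233.7427]
[0, -0.025, 0] [239.6556 233.7933]
[0, 0, 0] [281.4196 233.768 ]
[0, 0.025, -0.0188] [327.3128 245.2892]
[0.0095, 0.025, 0] [323.6947 218.5509]
```

View pics/s1c.png

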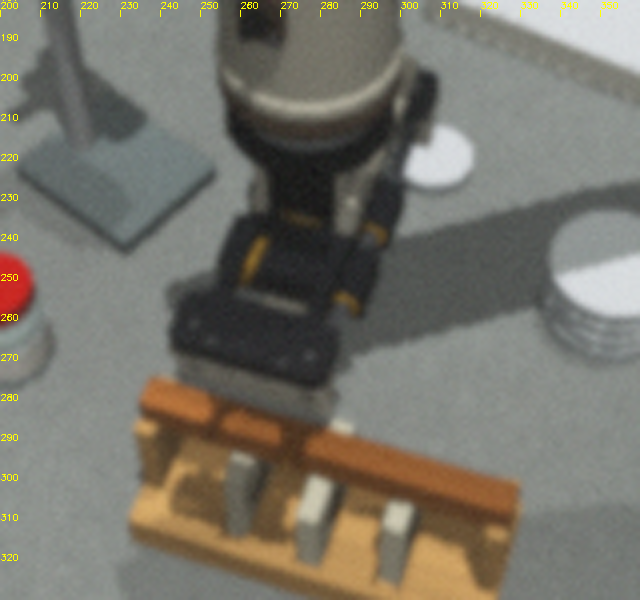

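View pics/sc1.png

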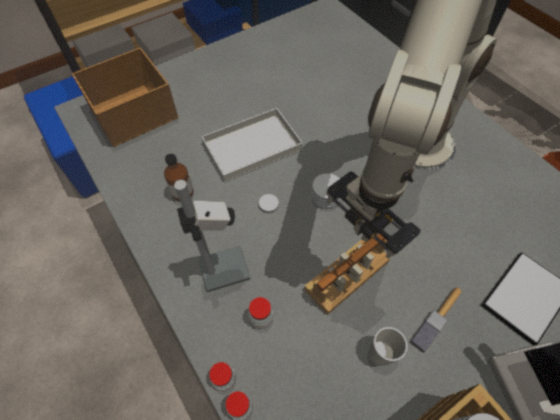

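```bash
python3 - <<'E'
from h import *
np.set_printoptions(precision=4,suppress=True)
s=r.sense();P=s['eef_pos'];q=s["eef_rot"];T=R.from_quat([q[1],q[2],q[3],q[0]]).as_matrix();print(P,T)
for n in("side","scene"):
    c=cam(n);print(n,[proj(c,P+T@np.array(v)).round(0) for v in([0,0,0],[0,.005,0],[0,-.005,0],[0,0,-.0188],[0,0,-.066])], "bar c",proj(c,[.507,.24,.117]))
crop(cv2.imread("pics/sc1.png"),300,160,140,130,5,"pics/sc1c.png")
E
```

```text
[0.5073 0.2396 0.2055] [[-0.9942 -0.1077 -0.0025]
 [-0.1077  0.9942 -0.0028]
 [ 0.0028 -0.0025 -1.    ]]
side [array([280., 270.]), array([279., 272.]), array([281., 268.]), array([280., 265.]), array([279., 253.])] bar c [280.2323 290.7555]
scene [array([360., 242.]), array([361., 243.]), array([358., 240.]), array([361., 238.]), array([365., 228.])] bar c [353.7015 258.2207]
```

View pics/sc1c.png

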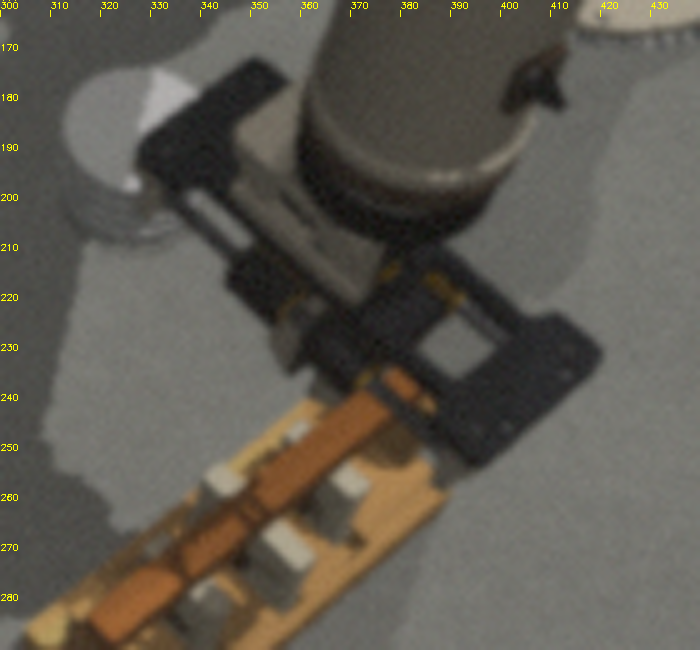

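The fingers closed to 10 mm without holding the bar, which is still on the posts, unmoved. I'll go back down open and check from the sides before closing.

Emit:
{"op": "step_arm", "data": {
  "targets": [50,0,0,0,0,0,0,50,0,0,0,0,0,0,50,0,0,0,0,0,0,50,0,0,0,0,0,0,50,0,0,30,0,0,0,50,0,0,60,0,0,0,50,0,0,90,0,0,0,50,0,0,108,0,0,0,50,0,0,110,0,0,0]
}}

```text
t: 4.9
eef_pos: [0.5063, 0.239, 0.0944]
eef_rot: [-0.002, -0.054, 0.999, -0.002]
ft_force: [-0.0, -0.0, 0.1]
grip_width: 0.543
```

```bash
python3 - <<'E'
from h import *
np.set_printoptions(precision=4,suppress=True)
a=r.grab_frame("scene");b=r.grab_frame("side");w=r.grab_frame("wrist")
cv2.imwrite("pics/w4.png",w)
crop(a,290,190,130,110,6,"pics/sc2c.png");crop(b,220,230,130,110,6,"pics/s2c.png")
s=r.sense();P=s['eef_pos'];q=s["eef_rot"];T=R.from_quat([q[1],q[2],q[3],q[0]]).as_matrix();print(P,s['grip_width'],s['ft_force'])
for n in("side","scene","wrist"):
    c=cam(n);print(n,[proj(c,P+T@np.array(v)).round(0) for v in([0,.025,0],[0,-.025,0],[0,0.025,-.066])], "bar c",proj(c,[.507,.24,.117]))
E
```

```text
[0.5078 0.2398 0.0964] 0.544218006593037 [ 0.0613  0.1426 -0.4203]
side [array([277., 304.]), array([283., 286.]), array([276., 290.])] bar c [280.2323 290.7555]
scene [array([359., 269.]), array([345., 255.]), array([364., 258.])] bar c [353.7015 258.2207]
wrist [array([323., 234.]), array([240., 234.]), array([342., 287.])] bar c [281.9806 245.0525]
```

View pics/sc2c.png

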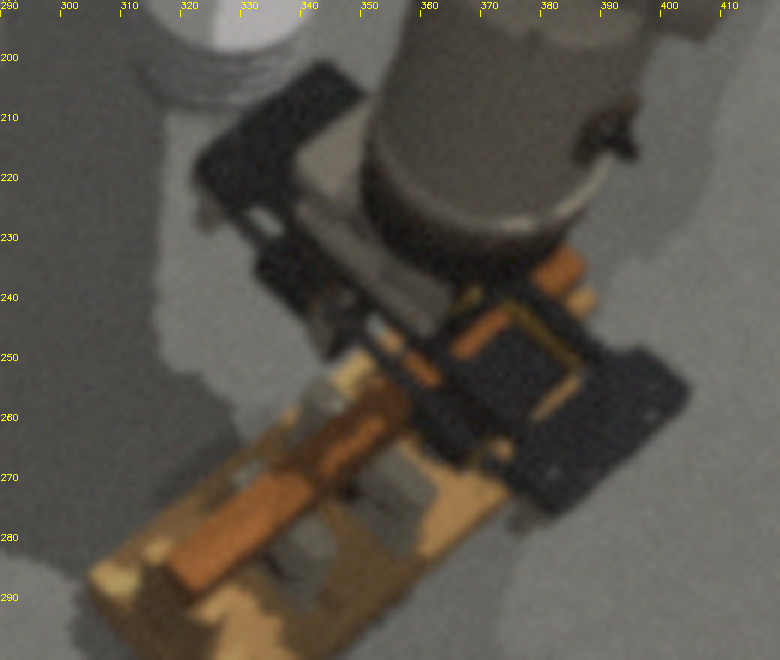

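View pics/s2c.png

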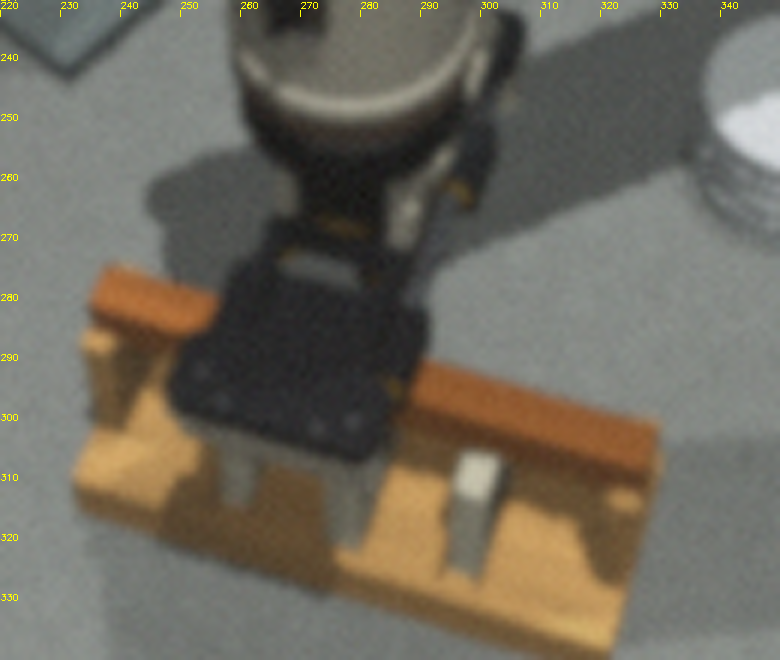

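View pics/w4.png

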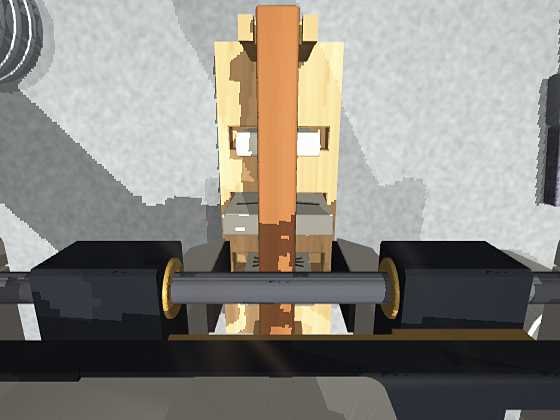

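Emit:
{"op": "step_arm", "data": {
  "targets": [25,0,0,0,0,0,0,25,0,0,0,0,0,0,25,0,0,0,0,0,0]
}}

```text
t: 5.42
eef_pos: [0.5081, 0.2399, 0.0969]
eef_rot: [-0.0, -0.054, 0.999, -0.001]
ft_force: [0.0, 0.4, -0.5]
grip_width: 0.295
```

Emit:
{"op": "step_arm", "data": {
  "targets": [16,0,0,0,0,0,0,16,0,0,0,0,0,0]
}}

```text
t: 5.68
eef_pos: [0.5081, 0.2399, 0.0969]
eef_rot: [-0.0, -0.054, 0.999, -0.001]
ft_force: [-0.8, -0.0, -0.1]
grip_width: 0.176
```

```bash
python3 - <<'E'
from h import *
w=r.grab_frame("wrist");cv2.imwrite("pics/w5.png",w)
crop(w,180,150,200,150,4,"pics/w5c.png")
s=r.sense();print(s['eef_pos'],s['grip_width']*91.8,s['ft_force'],s['wrist_torque'])
crop(r.grab_frame("scene"),320,210,90,80,8,"pics/sc3c.png")
E
```

```text
[0.50813984 0.23987282 0.09691548] 16.276656628344007 [0.64731402 0.02515225 0.45112753] [ 0.00406253 -0.03794149  0.01077923]
```

View pics/w5c.png

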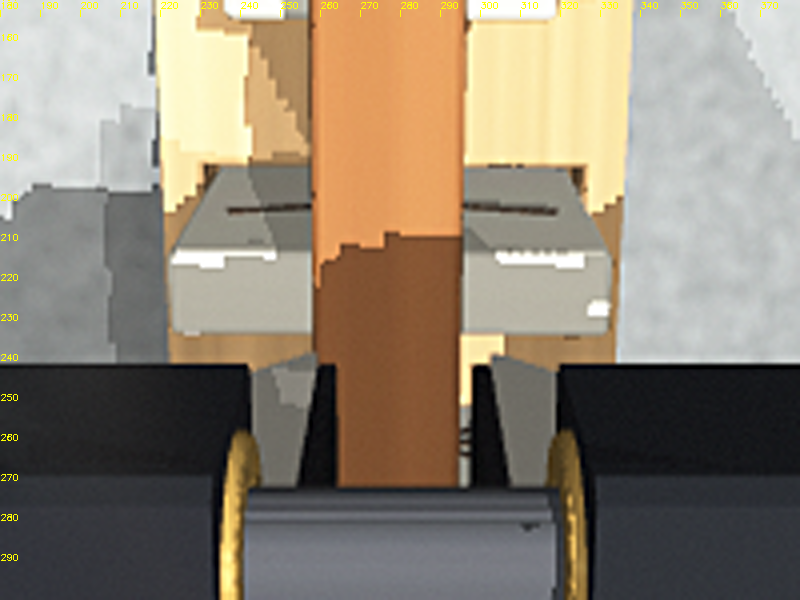

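View pics/sc3c.png

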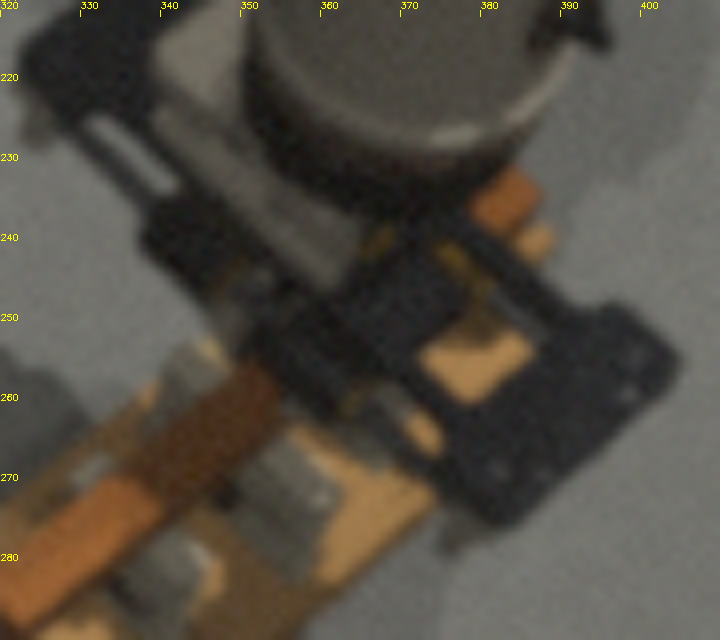

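The fingers do straddle the bar, and there's still a visible gap at (295,250) with the reading at 16 mm. The true gap is larger than the reading, so commanding 10 barely touched it. I'll command 0.

Emit:
{"op": "step_arm", "data": {
  "targets": [0,0,0,0,0,0,0,0,0,0,0,0,0,0,0,0,0,0,0,0,0,0,0,0,0,0,0,0],
  "grip_force": 25
}}

```text
t: 6.28
eef_pos: [0.5081, 0.2399, 0.0969]
eef_rot: [-0.0, -0.054, 0.999, -0.001]
ft_force: [0.0, 0.4, 0.4]
grip_width: 0.007
```

Emit:
{"op": "step_arm", "data": {
  "targets": [0,0,0,-10,0,0,0,0,0,0,-30,0,0,0,0,0,0,-70,0,0,0,0,0,0,-105,0,0,0,0,0,0,-105,0,0,0]
}}

```text
t: 6.9
eef_pos: [0.5105, 0.2414, 0.2059]
eef_rot: [0.003, -0.054, 0.999, 0.0]
ft_force: [0.1, 0.6, -0.4]
grip_width: 0.001
```

```bash
python3 - <<'E'
from h import *
s=r.sense();print(s['t'],s['ft_force'].round(1),s['q'].round(2),s['grip_width']*91.8)
plan([.479,-.2905,.20],down(np.radians(84.5)))
cv2.imwrite("pics/w6.png",r.grab_frame("wrist"))
E
```

```text
6.9 [ 0.1  0.6 -0.4] [-0.23  0.31 -0.32  1.76  0.11  1.08  1.09] 0.05049654208604805
shift [  88.6 -525.4    5.2] turn [0.001 0.006 0.204] pos [0.5105 0.2414 0.2059]
```

View pics/w6.png

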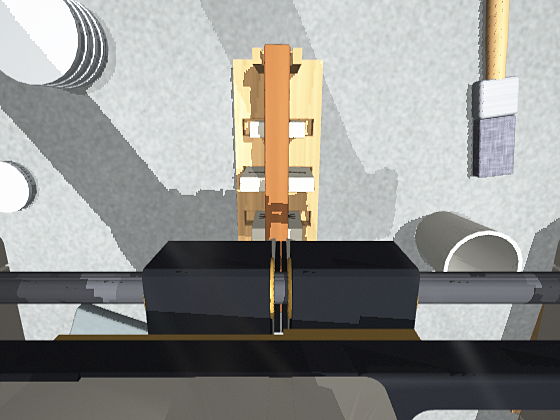

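The fingers closed fully to 0, so they passed above the bar. In w5/w6 the visible tips look about 35 mm short of the stated TCP, so I'll check that from the external views.

```bash
python3 - <<'E'
from h import *
crop(r.grab_frame("scene"),320,190,90,75,8,"pics/sc4c.png")
crop(r.grab_frame("side"),230,220,90,75,8,"pics/s4c.png")
crop(cv2.imread("pics/w6.png"),230,200,100,140,4,"pics/w6c.png")
s=r.sense();P=s['eef_pos'];print(P)
for n in("side","scene"):
    c=cam(n);print(n,[proj(c,P+[0,0,v]).round(1) for v in(0,.0188,.04,.066)])
E
```

```text
[0.50769021 0.2397191  0.20148002]
side [array([279.7, 271.2]), array([279.6, 266.5]), array([279.5, 261. ]), array([279.4, 253.9])]
scene [array([359.3, 242.6]), array([360.7, 238.8]), array([362.4, 234.4]), array([364.5, 228.6])]
```

View pics/sc4c.png

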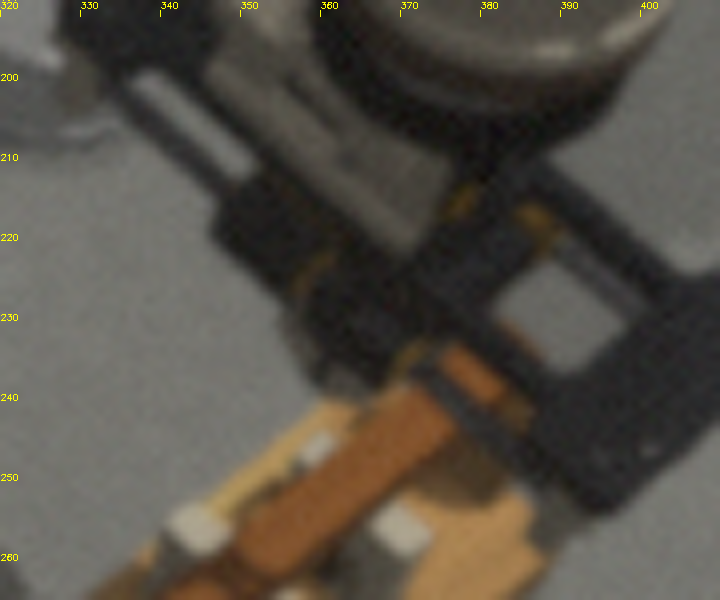

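View pics/s4c.png

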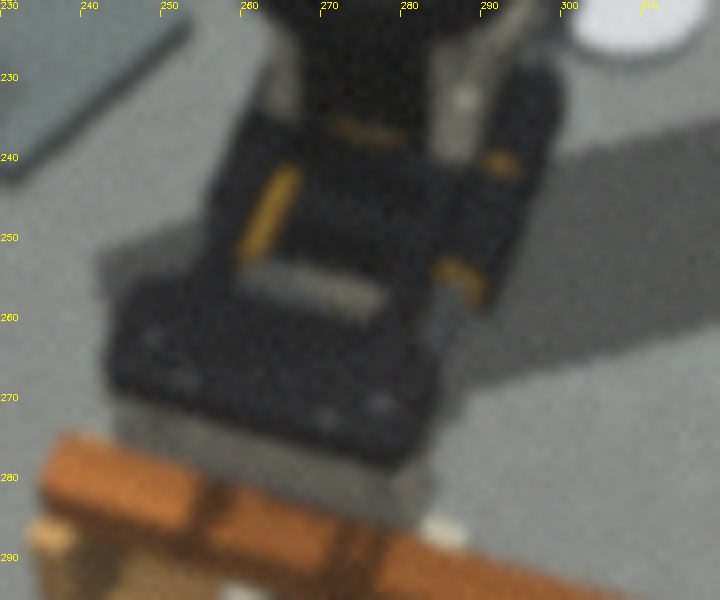

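View pics/w6c.png

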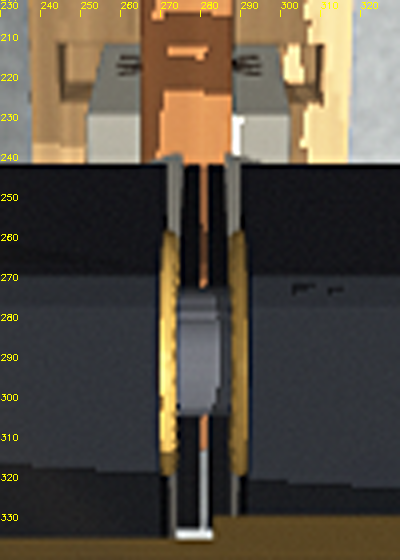

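The tip geometry is inconsistent with the stated TCP. As a safe probe I'll open to 85 mm, wider than the 70 mm mount, descend to a reported z of 0.075 and close in stages.

Emit:
{"op": "step_arm", "data": {
  "targets": [85,0,0,0,0,0,0,85,0,0,0,0,0,0,85,0,0,0,0,0,0,85,0,0,20,0,0,0,85,0,0,45,0,0,0,85,0,0,70,0,0,0,85,0,0,95,0,0,0,85,0,0,106,0,0,0,85,0,0,106,0,0,0],
  "grip_force": 10
}}

```text
t: 8.18
eef_pos: [0.5071, 0.2393, 0.0949]
eef_rot: [-0.001, -0.054, 0.999, -0.001]
ft_force: [-1.4, 0.4, -0.1]
grip_width: 0.909
```

```bash
python3 - <<'E'
from h import *
w=r.grab_frame("wrist");cv2.imwrite("pics/w7.png",w)
s=r.sense();P=s['eef_pos'];print(P,s['grip_width']*91.8,s['ft_force'])
b=r.grab_frame("side");crop(b,220,230,130,110,6,"pics/s7c.png")
q=s["eef_rot"];T=R.from_quat([q[1],q[2],q[3],q[0]]).as_matrix()
c=cam("side");print([proj(c,P+T@np.array(v)).round(1) for v in([0,.0425,0],[0,.0425,-.035],[0,.065,0],[0,.065,-.066],[-.0095,.0425,0],[.0095,.0425,0])])
E
```

```text
[0.50774814 0.23966077 0.095725  ] 84.16794457508419 [0.15636834 0.5403792  0.05465179]
[array([274.3, 310.6]), array([273.9, 303.5]), array([271. , 319.3]), array([270.2, 305.8]), array([270.4, 309.5]), array([278.2, 311.8])]
```

View pics/w7.png

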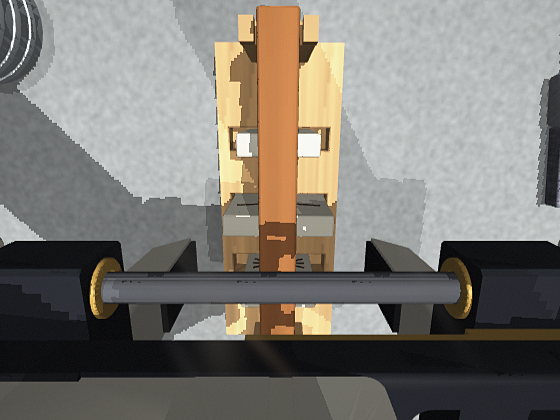

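View pics/s7c.png

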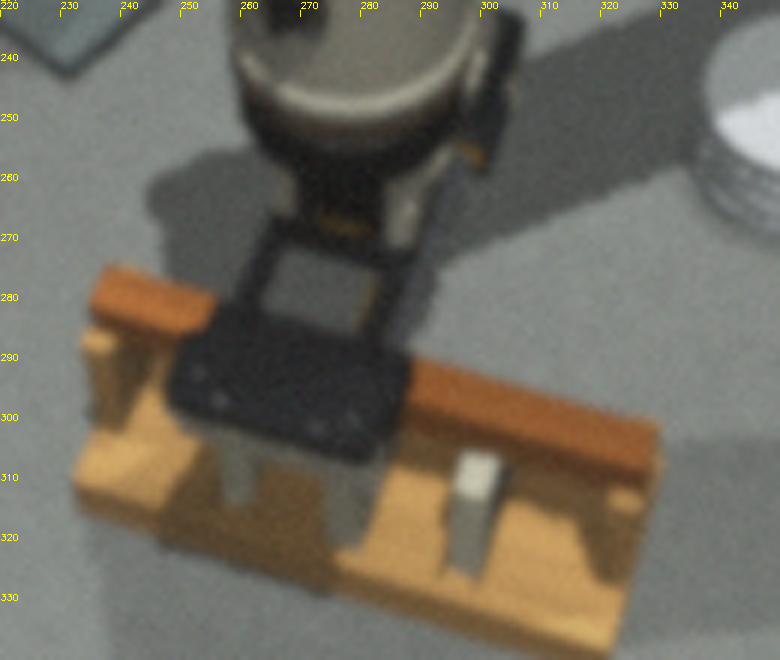

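At the reported z of 0.095 the finger edges sit at columns 196 and 366 at row 241, giving a depth of 0.17 m. That again puts the tips about 35 mm above the TCP, so I'll go lower, still straddling the mount.

Emit:
{"op": "step_arm", "data": {
  "targets": [85,0,0,8,0,0,0,85,0,0,16,0,0,0,85,0,0,22,0,0,0,85,0,0,22,0,0,0]
}}

```text
t: 8.78
eef_pos: [0.5076, 0.2396, 0.0735]
eef_rot: [-0.001, -0.054, 0.999, -0.001]
ft_force: [-0.6, -1.3, -0.4]
grip_width: 0.925
```

```bash
python3 - <<'E'
from h import *
w=r.grab_frame("wrist");cv2.imwrite("pics/w8.png",w)
s=r.sense();P=s['eef_pos'];print(P,s['grip_width']*91.8,s['ft_force'])
crop(r.grab_frame("scene"),300,200,120,90,6,"pics/sc8c.png")
E
```

```text
[0.50789283 0.23973409 0.0738844 ] 84.81438395856217 [-0.42824306 -0.62056372 -0.01244115]
```

View pics/w8.png

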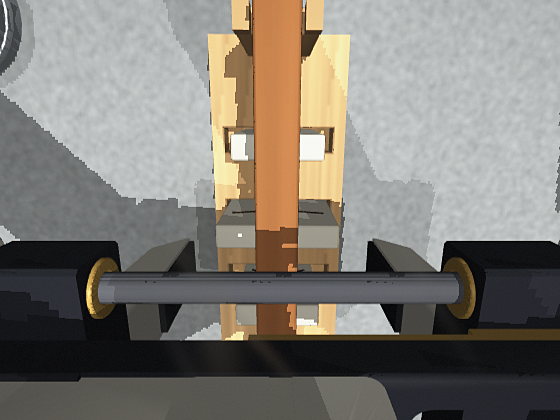

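View pics/sc8c.png

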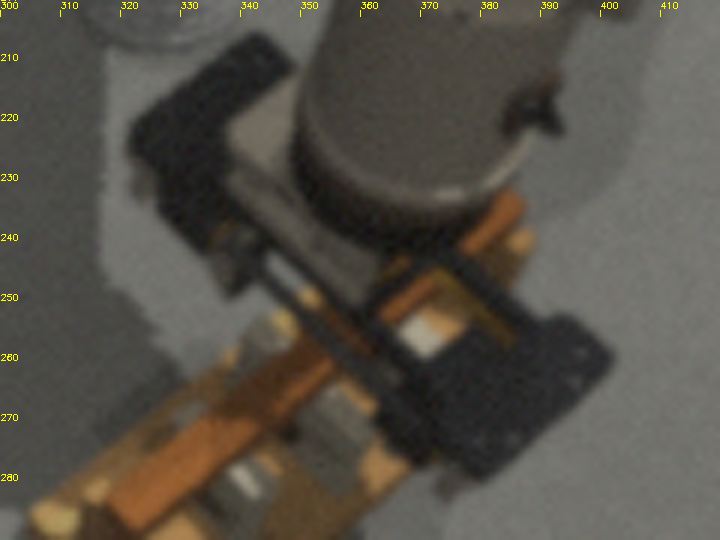

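```bash
python3 - <<'E'
from h import *
c=cam("scene")
for y in(.042,.061):
  for x in (-.0095,.0095):
    print(y,x,[(z,proj(c,np.array([.5079,.2397,z])+[.108*y-.994*x,-.994*y-.108*x,0]).round(0)) for z in(.074,.09,.11,.13)])
E
```

```text
0.042 -0.0095 [(0.074, array([337., 256.])), (0.09, array([337., 254.])), (0.11, array([338., 250.])), (0.13, array([339., 247.]))]
0.042 0.0095 [(0.074, array([342., 252.])), (0.09, array([343., 249.])), (0.11, array([344., 246.])), (0.13, array([345., 242.]))]
0.061 -0.0095 [(0.074, array([331., 251.])), (0.09, array([332., 248.])), (0.11, array([333., 245.])), (0.13, array([334., 241.]))]
0.061 0.0095 [(0.074, array([337., 247.])), (0.09, array([337., 244.])), (0.11, array([338., 241.])), (0.13, array([339., 237.]))]
```

From this view the tip end at (338,250) lies at z≈0.11 with 0.074 reported. The tips are therefore about 36 mm short of the reported TCP, and I'll use that offset. I'll descend 14 mm and close.

Emit:
{"op": "step_arm", "data": {
  "targets": [85,0,0,7,0,0,0,85,0,0,14,0,0,0,85,0,0,14,0,0,0,50,0,0,14,0,0,0,50,0,0,14,0,0,0,50,0,0,14,0,0,0,50,0,0,14,0,0,0,50,0,0,14,0,0,0],
  "grip_force": 10
}}

```text
t: 9.88
eef_pos: [0.5081, 0.2399, 0.0602]
eef_rot: [-0.0, -0.054, 0.999, -0.001]
ft_force: [-0.4, 0.2, -0.3]
grip_width: 0.546
```

Emit:
{"op": "step_arm", "data": {
  "targets": [0,0,0,0,0,0,0,0,0,0,0,0,0,0,0,0,0,0,0,0,0,0,0,0,0,0,0,0,0,0,0,0,0,0,0,0,0,0,0,0,0,0],
  "grip_force": 20
}}

```text
t: 10.62
eef_pos: [0.5082, 0.2398, 0.0602]
eef_rot: [-0.0, -0.054, 0.999, -0.001]
ft_force: [-0.4, -0.2, 1.4]
grip_width: 0.215
```

```bash
python3 - <<'E'
from h import *
w=r.grab_frame("wrist");cv2.imwrite("pics/w9.png",w)
s=r.sense();P=s['eef_pos'];print(s['t'],P,s['grip_width']*91.8,s['ft_force'])
E
```

```text
10.675 [0.50817557 0.23973704 0.06022994] 19.85309163941884 [-0.64856481  0.22174481  0.31513161]
```

View pics/w9.png

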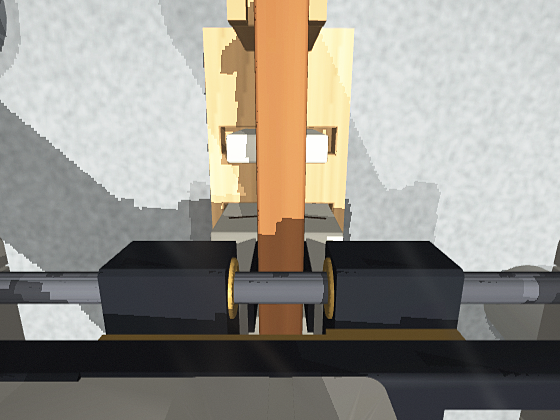

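Gripped: the reading stopped at 19.9 mm, the bar's width. Lifting.

Emit:
{"op": "step_arm", "data": {
  "targets": [0,0,0,-10,0,0,0,0,0,0,-30,0,0,0,0,0,0,-65,0,0,0,0,0,0,-95,0,0,0,0,0,0,-95,0,0,0],
  "grip_force": 30
}}

```text
t: 11.3
eef_pos: [0.5102, 0.2412, 0.1585]
eef_rot: [0.003, -0.054, 0.999, 0.0]
ft_force: [-0.3, 0.1, -0.2]
grip_width: 0.216
```

```bash
python3 - <<'E'
from h import *
w=r.grab_frame("wrist");cv2.imwrite("pics/w10.png",w)
s=r.sense();P=s['eef_pos'];print(s['t'],P,s['grip_width']*91.8,s['ft_force'],s['q'].round(2))
plan([.479,-.2905,.155],down(np.radians(84.5)))
E
```

```text
11.35 [0.50902163 0.24043584 0.15673067] 19.600568920100063 [ 0.34606978  0.32112137 -1.96637657] [-0.24  0.37 -0.31  1.81  0.13  0.98  1.07]
shift [  87.1 -524.6    2.1] turn [-0.001  0.003  0.204] pos [0.509  0.2404 0.1567]
```

View pics/w10.png

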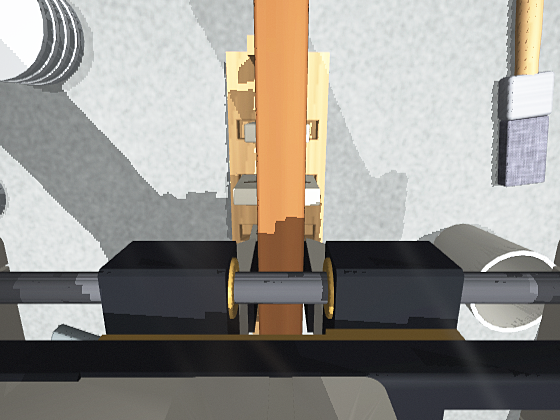

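The bar came up with the gripper. Traversing to the tray.

Emit:
{"op": "step_arm", "data": {
  "targets": [0,9,-52,0,0,0,0.02,0,18,-105,0,0,0,0.04,0,27,-158,0,0,0,0.06,0,35,-210,0,0,0,0.08,0,44,-262,0,0,0,0.1,0,53,-315,0,0,0,0.12,0,62,-368,0,0,0,0.14,0,70,-420,0,0,0,0.16,0,79,-472,0,0,0,0.18,0,87,-525,0,0,0,0.204]
}}

```text
t: 12.6
eef_pos: [0.4779, -0.2919, 0.1557]
eef_rot: [0.0, 0.048, 0.999, 0.0]
ft_force: [0.4, 0.2, -1.3]
grip_width: 0.218
```

Emit:
{"op": "step_arm", "data": {
  "targets": [0,0,0,0,0,0,0,0,0,0,0,0,0,0]
}}

```text
t: 12.85
eef_pos: [0.4769, -0.291, 0.1543]
eef_rot: [-0.001, 0.048, 0.999, 0.001]
ft_force: [0.1, 0.3, -0.2]
grip_width: 0.217
```

```bash
python3 - <<'E'
from h import *
a=r.grab_frame("scene");crop(a,180,60,180,140,4,"pics/sc11c.png")
cv2.imwrite("pics/w11.png",r.grab_frame("wrist"))
s=r.sense();P=s['eef_pos'];print(s['t'],P,s['grip_width']*91.8,s['ft_force'],s['q'].round(2))
plan([.479,-.2905,.155],down(np.radians(84.5)))
W=cam("wrist")
y=np.radians(-5.5);c=np.cos(y);n=np.sin(y)
print([proj(W,[.479+c*u-n*v,-.2905+n*u+c*v,.035]).round(0) for u,v in((-.14,-.09),(-.14,.09))])
E
```

```text
12.95 [ 0.47789685 -0.2897925   0.1549503 ] 20.016012666598904 [ 0.23598974  1.1321867  -0.76988527] [ 0.51  0.35 -0.01  1.83  0.    0.97  1.97]
shift [-1.2 -0.6 -0.1] turn [ 0.002 -0.001  0.002] pos [ 0.4779 -0.2898  0.155 ]
[array([172.,  28.]), array([388.,  28.])]
```

View pics/w11.png

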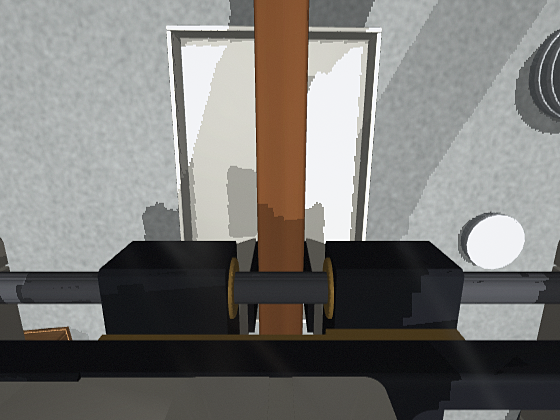

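View pics/sc11c.png

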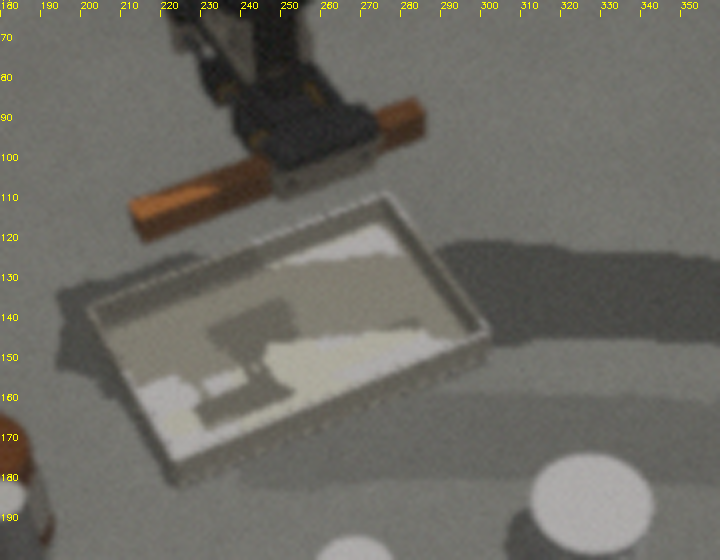

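The bar is centred over the tray: rim corners at (167,28) and (382,28), bar at column 281. Lowering with a 3 mm correction.

Emit:
{"op": "step_arm", "data": {
  "targets": [0,-1,-3,30,0,0,0,0,-1,-3,70,0,0,0,0,-1,-3,110,0,0,0,0,-1,-3,145,0,0,0,0,-1,-3,165,0,0,0,0,-1,-3,174,0,0,0,0,-1,-3,174,0,0,0]
}}

```text
t: 13.82
eef_pos: [0.4787, -0.2914, -0.0192]
eef_rot: [-0.001, 0.046, 0.999, 0.001]
ft_force: [-0.7, -0.8, -0.2]
grip_width: 0.214
```

Emit:
{"op": "step_arm", "data": {
  "targets": [0,0,0,3,0,0,0,0,0,0,5,0,0,0,0,0,0,5,0,0,0]
}}

```text
t: 14.2
eef_pos: [0.4789, -0.2916, -0.0239]
eef_rot: [-0.0, 0.046, 0.999, 0.001]
ft_force: [0.6, 0.3, -0.3]
grip_width: 0.208
```

```bash
python3 - <<'E'
from h import *
a=r.grab_frame("scene");crop(a,180,60,180,140,4,"pics/sc12c.png")
s=r.sense();P=s['eef_pos'];print(s['t'],P,s['grip_width']*91.8,s['ft_force'],s['q'].round(2))
E
```

```text
14.25 [ 0.47891487 -0.29160368 -0.02385002] 19.66194550032527 [ 0.0659285  -0.13218777  0.09503057] [ 0.51  0.61 -0.01  1.92  0.01  0.61  1.97]
```

View pics/sc12c.png

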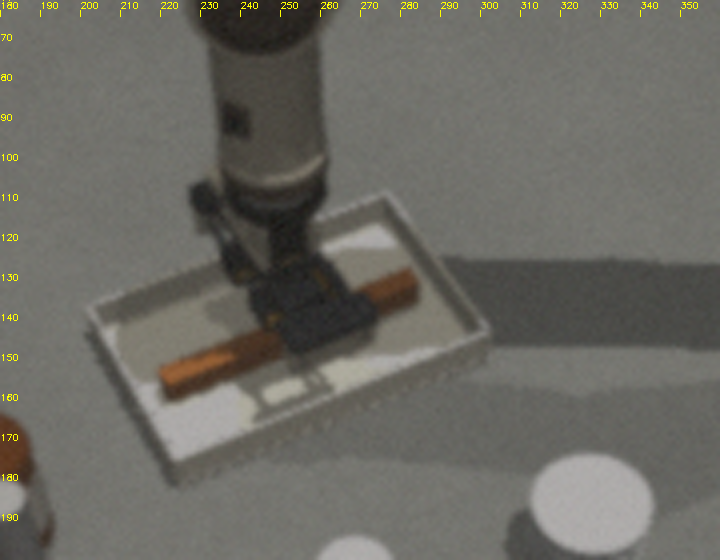

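The bar is inside the tray, just above the floor. Lowering the last millimetres.

Emit:
{"op": "step_arm", "data": {
  "targets": [0,0,0,2,0,0,0,0,0,0,2,0,0,0]
}}

```text
t: 14.5
eef_pos: [0.4788, -0.2916, -0.026]
eef_rot: [-0.0, 0.046, 0.999, 0.001]
ft_force: [-0.2, 0.1, -1.3]
grip_width: 0.215
```

Emit:
{"op": "step_arm", "data": {
  "targets": [0,0,0,1.5,0,0,0,0,0,0,1.5,0,0,0]
}}

```text
t: 14.75
eef_pos: [0.4789, -0.2917, -0.0268]
eef_rot: [-0.0, 0.046, 0.999, 0.001]
ft_force: [-2.2, 1.2, 6.0]
grip_width: 0.213
```

Contact at 6 N, so the bar is on the floor. Release and rise.

Emit:
{"op": "step_arm", "data": {
  "targets": [45,0,0,0,0,0,0,45,0,0,0,0,0,0,45,0,0,0,0,0,0,45,0,0,-20,0,0,0,45,0,0,-60,0,0,0,45,0,0,-110,0,0,0,45,0,0,-160,0,0,0,45,0,0,-190,0,0,0,45,0,0,-190,0,0,0]
}}

```text
t: 15.88
eef_pos: [0.4812, -0.2934, 0.1677]
eef_rot: [0.003, 0.046, 0.999, -0.001]
ft_force: [0.1, -0.3, -0.2]
grip_width: 0.49
```

```bash
python3 - <<'E'
from h import *
a=r.grab_frame("scene");crop(a,180,90,180,120,4,"pics/sc13c.png")
crop(r.grab_frame("scene"),295,220,110,95,7,"pics/sc13r.png")
crop(r.grab_frame("side"),225,265,115,80,6,"pics/s13r.png")
s=r.sense();P=s['eef_pos'];print(s['t'],P,s['grip_width']*91.8,s['ft_force'],s['q'].round(2))
cv2.imwrite("pics/w13.png",r.grab_frame("wrist"))
E
```

```text
16.025 [ 0.47834372 -0.29178463  0.16301503] 45.255005574811676 [0.4710908  0.15907518 0.03617861] [ 0.51  0.34 -0.01  1.82  0.    0.99  1.98]
```

View pics/w13.png

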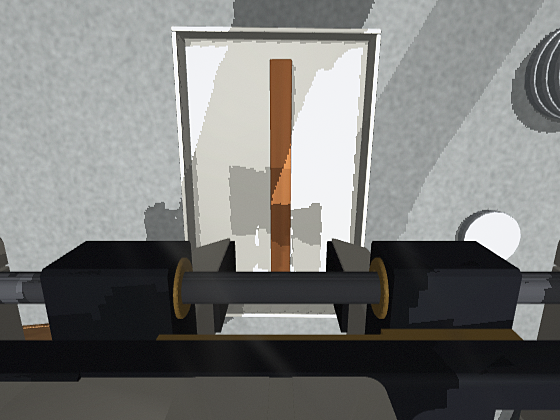

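View pics/sc13r.png

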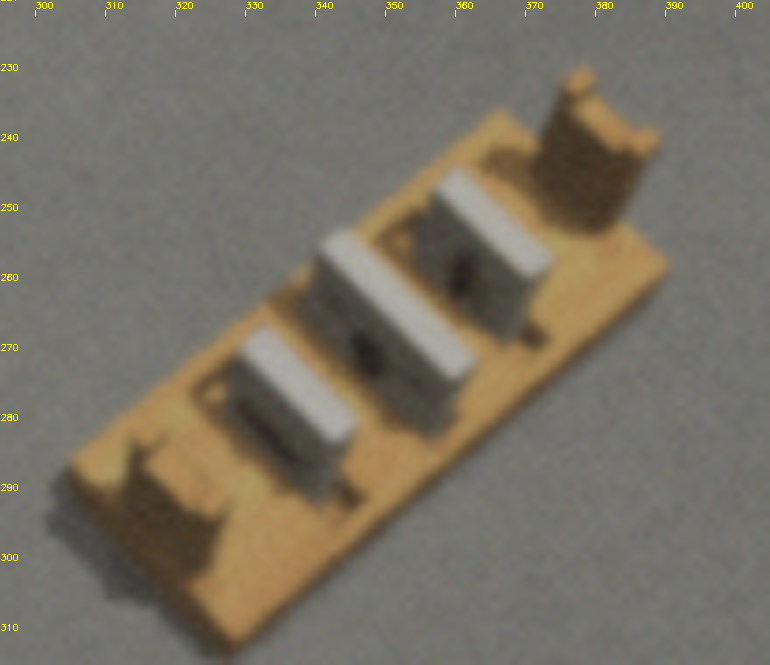

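View pics/s13r.png

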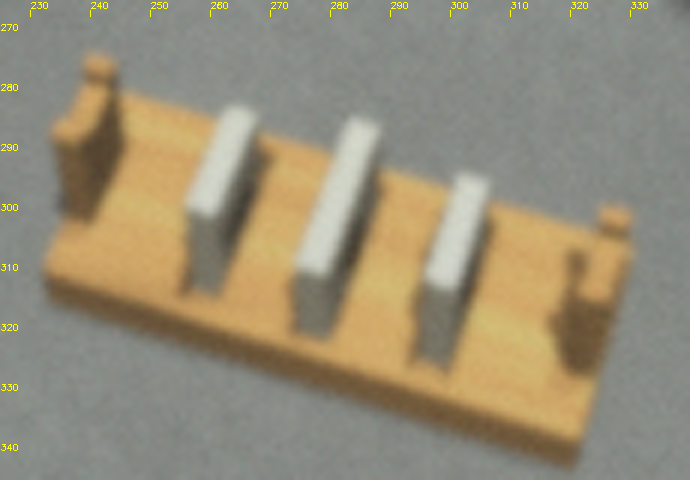

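The bar lies flat in the tray, entirely inside the walls and no longer in contact. The wide mount is the middle one. On the way back I'll look at the inspection camera from two wrist poses to fix the lens position.

```bash
python3 - <<'E'
from h import *
np.set_printoptions(precision=4,suppress=True)
A=down(np.radians(84.5))@R.from_rotvec([0,-.7,0]).as_matrix()
plan([.50,-.06,.25],A)
S=cam("scene");D=cam("side")
print([onz(S,p,.085) for p in((340,254),(345,252.3),(362.5,271),(357,275))],[onz(D,p,.085) for p in((281.5,286),(288,287),(280,311.5),(274,309.5))])
E
```

```text
shift [ -0.1 232.9 -86.9] turn [ 0.004 -0.702  0.002] pos [ 0.4781 -0.2916  0.1624]
[array([0.5149, 0.2023, 0.085 ]), array([0.5012, 0.2057, 0.085 ]), array([0.4974, 0.271 , 0.085 ]), array([0.5158, 0.2716, 0.085 ])] [array([0.5174, 0.2106, 0.085 ]), array([0.5017, 0.2066, 0.085 ]), array([0.4925, 0.2736, 0.085 ]), array([0.5074, 0.2748, 0.085 ])]
```

Emit:
{"op": "step_arm", "data": {
  "targets": [30,0,40,-20,0,0,0,30,0,85,-40,0,-0.1,0,30,0,130,-60,0,-0.25,0,30,0,175,-80,0,-0.4,0,30,0,215,-87,0,-0.55,0,30,0,233,-87,0,-0.7,0,30,0,233,-87,0,-0.7,0,30,0,233,-87,0,-0.7,0]
}}

```text
t: 17.08
eef_pos: [0.5073, -0.0603, 0.254]
eef_rot: [0.337, 0.043, 0.94, -0.014]
ft_force: [1.2, -3.1, 5.3]
grip_width: 0.332
```

```bash
python3 - <<'E'
from h import *
import pickle
s=r.sense();w=r.grab_frame("wrist");cv2.imwrite("pics/v1.png",w);pickle.dump((s['eef_pos'],s['eef_rot']),open("v1.pkl","wb"))
print(s['t'],s['eef_pos'],s['q'].round(2),s['joint_vel'].round(2))
E
```

```text
17.075 [ 0.5073086  -0.06025502  0.2540033 ] [ 0.93 -0.31 -0.72  2.42 -0.8   0.34  2.31] [ 1.06 -0.03 -0.94 -0.01 -1.15 -0.25  1.04]
```

View pics/v1.png

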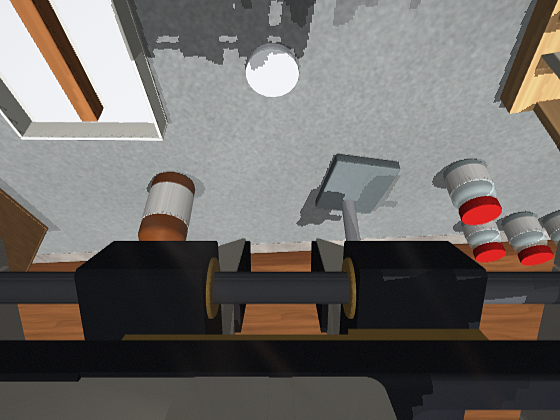

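The wrist view has the stand foot at (360,180) but the head is hidden behind the gripper, and joints 2 and 4 are near their limits here. I'll go to a focus-like pose instead (yaw −16°, 30° tilt), which looks along the lens z axis onto the barrel and also tests reach.

```bash
cat >> h.py <<'E'
def Af(yawdeg,tilt=30):
    y=np.radians(yawdeg);t=np.radians(tilt);c,s=np.cos(y),np.sin(y)
    ty=np.array([np.cos(t)*c,np.cos(t)*s,np.sin(t)]);tz=np.array([np.sin(t)*c,np.sin(t)*s,-np.cos(t)])
    return np.c_[np.cross(ty,tz),ty,tz]
E
python3 - <<'E'
from h import *
plan([.50,-.06,.30],Af(-16.4,30))
plan([.50,-.06,.30],Af(-16.4,0))
plan([.50,-.06,.30],down(np.radians(84.5)))
E
```

```text
shift [-22.9   0.6 -40.4] turn [0.223 0.043 1.723] pos [ 0.508  -0.0612  0.2542]
shift [-22.9   0.6 -40.4] turn [0.607 0.497 1.685] pos [ 0.508  -0.0612  0.2542]
shift [-22.9   0.6 -40.4] turn [0.003 0.69  0.002] pos [ 0.508  -0.0612  0.2542]
```

Emit:
{"op": "step_arm", "data": {
  "targets": [30,-23,0,-40,0.02,0.004,0.17,30,-23,0,-40,0.045,0.009,0.345,30,-23,0,-40,0.067,0.013,0.517,30,-23,0,-40,0.09,0.017,0.69,30,-23,0,-40,0.11,0.022,0.86,30,-23,0,-40,0.134,0.026,1.034,30,-23,0,-40,0.156,0.03,1.206,30,-23,0,-40,0.178,0.034,1.378,30,-23,0,-40,0.2,0.039,1.55,30,-23,0,-40,0.223,0.043,1.723]
}}

```text
t: 18.38
eef_pos: [0.4994, -0.0609, 0.2983]
eef_rot: [0.245, 0.669, 0.69, 0.129]
ft_force: [-0.4, -0.1, 0.1]
grip_width: 0.331
```

```bash
python3 - <<'E'
from h import *
s=r.sense();print(s['t'],s['eef_pos'],s['q'].round(2),s['ft_force'])
A=Af(-16.4)
plan(np.array([.613,.085,.188])-A[:,2]*.07-A[:,0]*.03,A)
cv2.imwrite("pics/v2.png",r.grab_frame("wrist"))
E
```

```text
18.375 [ 0.49942916 -0.06094183  0.29827508] [ 0.4  -0.27 -0.39  2.26  0.1   0.6  -0.05] [-0.38965399 -0.14311575  0.08866242]
shift [134.6  45.5  59.4] turn [0.037 0.006 0.317] pos [ 0.4994 -0.0609  0.2983]
```

View pics/v2.png

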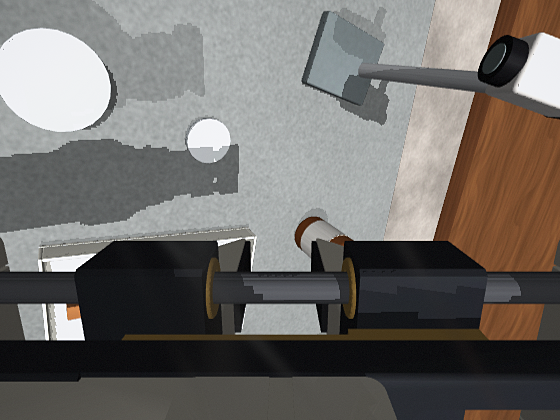

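The lens front glass is clearly visible at about (500,62). I'll get a second view from a different place.

Emit:
{"op": "step_arm", "data": {
  "targets": [30,25,9,10,0.007,0,0.06,30,55,18,22,0.014,0,0.13,30,85,28,35,0.021,0,0.19,30,112,37,48,0.03,0,0.25,30,135,45,59,0.037,0.006,0.317,30,135,45,59,0.037,0.006,0.317,30,135,45,59,0.037,0.006,0.317]
}}

```text
t: 19.3
eef_pos: [0.5712, 0.0655, 0.2491]
eef_rot: [0.207, 0.775, 0.577, 0.155]
ft_force: [-0.1, -0.2, -0.2]
grip_width: 0.325
```

```bash
python3 - <<'E'
from h import *
import pickle
s=r.sense();print(s['t'],s['eef_pos'].tolist(),s['eef_rot'].tolist(),s['q'].round(2),s['joint_vel'].round(2))
w=r.grab_frame("wrist")
cv2.imwrite("pics/v3.png",w)
pickle.dump((s['eef_pos'],s['eef_rot']),open("v3.pkl","wb"))
crop(cv2.imread("pics/v2.png"),450,10,110,130,5,"pics/v2c.png")
E
```

```text
19.3 [0.5711648021866867, 0.06552060551415308, 0.24913786328754384] [0.20671787600280725, 0.7750909137018972, 0.5765750681232368, 0.1551224872683877] [ 0.5   0.05 -0.89  2.12  0.6   0.66 -1.09] [ 0.01 -0.02  0.    0.   -0.    0.   -0.01]
```

View pics/v3.png

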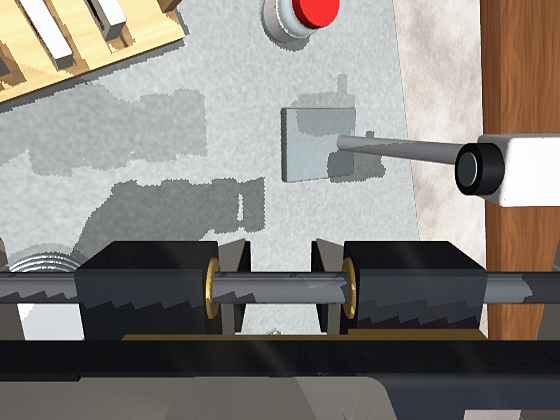

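View pics/v2c.png

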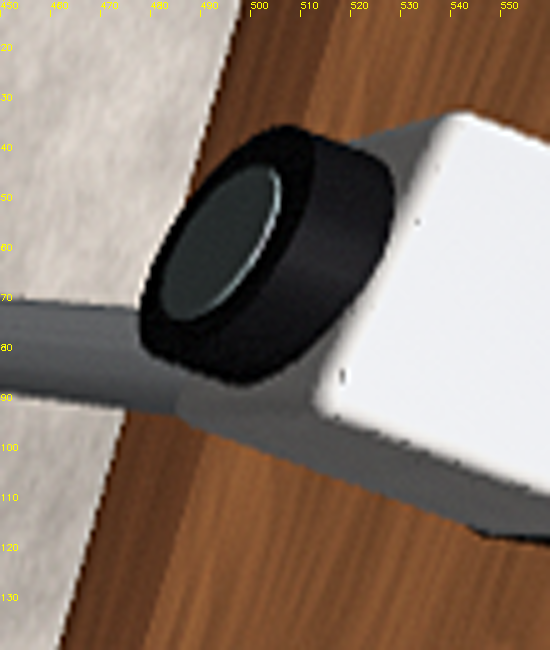

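```bash
python3 - <<'E'
from h import *
crop(cv2.imread("pics/v3.png"),440,120,120,100,6,"pics/v3c.png")
E
```

```text
(no output)
```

View pics/v3c.png

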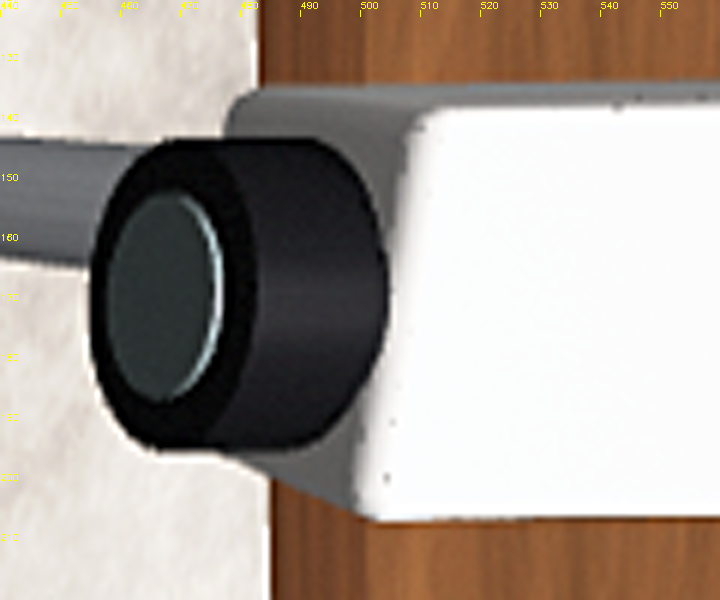

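```bash
python3 - <<'E'
from h import *
import pickle
np.set_printoptions(precision=4,suppress=True)
p,q=pickle.load(open("v3.pkl","rb"));V3=cam("wrist",dict(eef_pos=p,eef_rot=q))
q2=np.array([.245,.669,.69,.129]);V2=cam("wrist",dict(eef_pos=np.array([0.49942916,-0.06094183,0.29827508]),eef_rot=q2/np.linalg.norm(q2)))
L,e=tri(V2,(493.5,59),V3,(467.3,169.7));print("lens",L,e)
a,e1=tri(V2,(539,32),V3,(509,137));b,e2=tri(V2,(513,92.5),V3,(500,207.5));print(a,e1,b,e2,np.degrees(np.arctan2(-(b-a)[0],(b-a)[1])),np.linalg.norm(b-a))
for n,y,(c) in(("V3",0,V3),): 
    # foot front edge at z=.018
    print("foot",[onz(c,u,.018) for u in((281.5,108.5),(284.5,181.5),(354,107),)])
S=cam("scene");D=cam("side");print(proj(S,L),proj(D,L))
f=lambda y:np.array([-np.cos(np.radians(30))*np.cos(np.radians(y)),-np.cos(np.radians(30))*np.sin(np.radians(y)),-.5])
print("focus",L+.14*f(-16.4))
# barrel axis pixel direction check in V3: lens + t*x
print([proj(V3,L-.03*f(y)) for y in(-14,-16.4,-19)])
E
```

```text
lens [0.7298 0.0472 0.2633] 1.97385905038301e-05
[0.744  0.0694 0.2858] 0.00016228572879336387 [0.7277 0.022  0.289 ] 0.0003671245828144524 160.95632335096252 0.05026809221056386
foot [array([0.7232, 0.1   , 0.018 ]), array([0.7   , 0.0063, 0.018 ]), array([0.8418, 0.0677, 0.018 ])]
[230.4346 215.384 ] [231.1557 166.7957]
focus [0.6135 0.0814 0.1933]
[array([506.8277, 168.0606]), array([506.6087, 169.476 ]), array([506.3352, 171.0113])]
```

```bash
python3 - <<'E'
from h import *
import pickle
p,q=pickle.load(open("v3.pkl","rb"));V3=cam("wrist",dict(eef_pos=p,eef_rot=q))
f=lambda y:np.array([-np.cos(np.radians(30))*np.cos(np.radians(y)),-np.cos(np.radians(30))*np.sin(np.radians(y)),-.5])
for P in([.744,.0694,.2858],[.7277,.022,.289]):
    print([proj(V3,np.array(P)-.03*f(y)).round(1) for y in(-13,-15,-17,-19)],proj(V3,P))
im=cv2.imread("pics/v3.png")
g=im.min(axis=2)
for c in (515,525,535,545,555):
    col=g[:,c].astype(int); rr=np.where(col[125:225]>205)[0]+125; print(c,rr.min(),rr.max())
# foot edges
crop(im,260,70,140,130,5,"pics/v3f.png")
E
```

```text
[array([552.5, 134.6]), array([552.3, 135.9]), array([552. , 137.2]), array([551.8, 138.5])] [509.19944365 137.08173377]
[array([542.4, 205.3]), array([542.2, 206.5]), array([541.9, 207.7]), array([541.7, 208.9])] [500.6674295  207.57789878]
515 138 205
525 138 205
535 138 205
545 138 205
555 138 205
```

View pics/v3f.png

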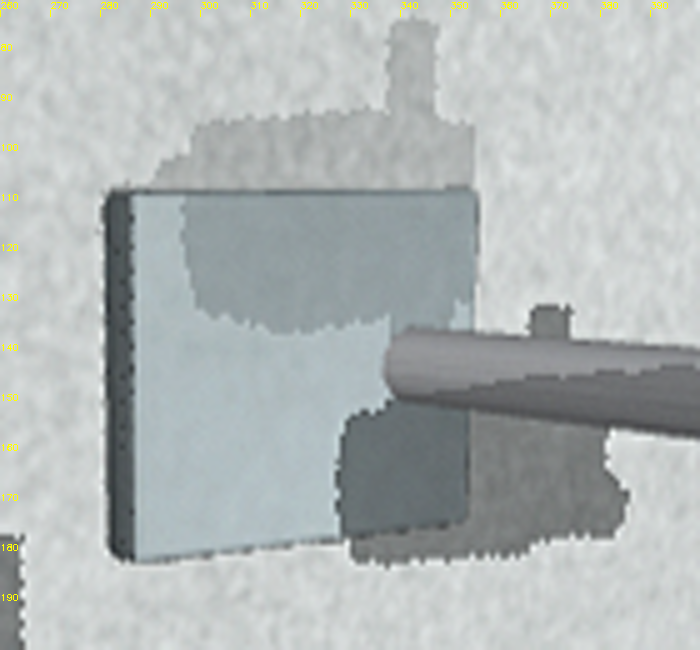

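The lens is at about (0.730, 0.048, 0.263) with yaw −16.7° (the box edges run level in v3, matching −16.8°), so the focus is about (0.614, 0.083, 0.193). Next, the mount.

```bash
python3 - <<'E'
from h import *
plan([.506,.2395,.16],down(np.radians(6.2)))
E
```

```text
shift [ 147.8 -142.5   21.5] turn [ 0.517  0.103 -0.391] pos [0.5713 0.0653 0.2496]
```

Emit:
{"op": "step_arm", "data": {
  "targets": [30,25,-24,3,0.086,0.017,-0.065,30,50,-48,7,0.17,0.034,-0.13,30,75,-71,11,0.26,0.05,-0.195,30,99,-95,14,0.345,0.07,-0.26,30,123,-119,18,0.43,0.086,-0.325,30,148,-142,21,0.517,0.103,-0.391,30,148,-142,21,0.517,0.103,-0.391,30,148,-142,21,0.517,0.103,-0.391]
}}

```text
t: 20.35
eef_pos: [0.5064, 0.2383, 0.1608]
eef_rot: [0.001, 0.668, 0.744, 0.0]
ft_force: [0.0, 0.2, -0.6]
grip_width: 0.329
```

```bash
python3 - <<'E'
from h import *
s=r.sense();print(s['t'],s['eef_pos'],s['q'].round(2),s['grip_width']*91.8)
plan([.506,.2395,.15],down(np.radians(6.2)))
cv2.imwrite("pics/w14.png",r.grab_frame("wrist"))
W=cam("wrist",s);print([proj(W,p).round(0) for p in([.506,.2395,.085],[.506-.0038,.2395+.035,.085],[.506+.0038,.2395-.035,.085])])
E
```

```text
20.35 [0.50637157 0.23832161 0.16083241] [ 0.26  0.52 -0.98  1.8   0.49  1.09 -0.79] 30.16135775060563
shift [ 1.2 -0.3 10.8] turn [ 0.001  0.001 -0.001] pos [0.5064 0.2383 0.1608]
[array([280., 201.]), array([280., 157.]), array([280., 241.])]
```

View pics/w14.png

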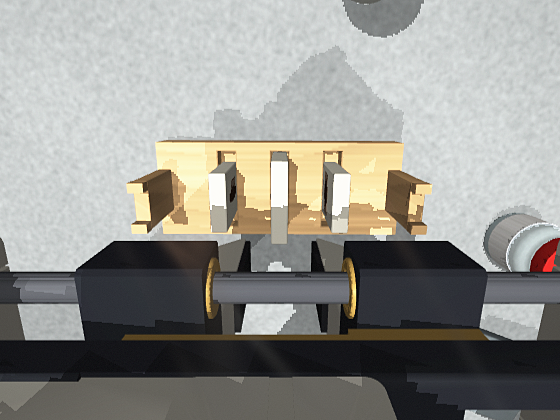

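The wide mount's top edge runs from (279,153) to (279,243), against predictions of 157 to 241 at column 280, so alignment is good. Descending with a 28 mm opening.

Emit:
{"op": "step_arm", "data": {
  "targets": [28,1,0,20,0,0,0,28,1,-0.5,50,0,0,0,28,1,-0.5,80,0,0,0,28,1,-0.5,100,0,0,0,28,1,-0.5,100,0,0,0],
  "grip_force": 25
}}

```text
t: 21.02
eef_pos: [0.5049, 0.2378, 0.0597]
eef_rot: [0.001, 0.668, 0.744, -0.001]
ft_force: [0.1, -0.1, 0.7]
grip_width: 0.305
```

```bash
python3 - <<'E'
from h import *
s=r.sense();print(s['t'],s['eef_pos'],s['ft_force'],s['grip_width']*91.8)
plan([.506,.2395,.024],down(np.radians(6.2)))
w=r.grab_frame("wrist");crop(w,180,130,200,150,4,"pics/w15.png")
E
```

```text
21.025 [0.50489669 0.2378212  0.0596669 ] [ 0.06460498 -0.13843332  0.66993586] 28.007218408876213
shift [ 1.7  1.3 35.7] turn [-0.001  0.003 -0.002] pos [0.5049 0.2378 0.0597]
```

View pics/w15.png

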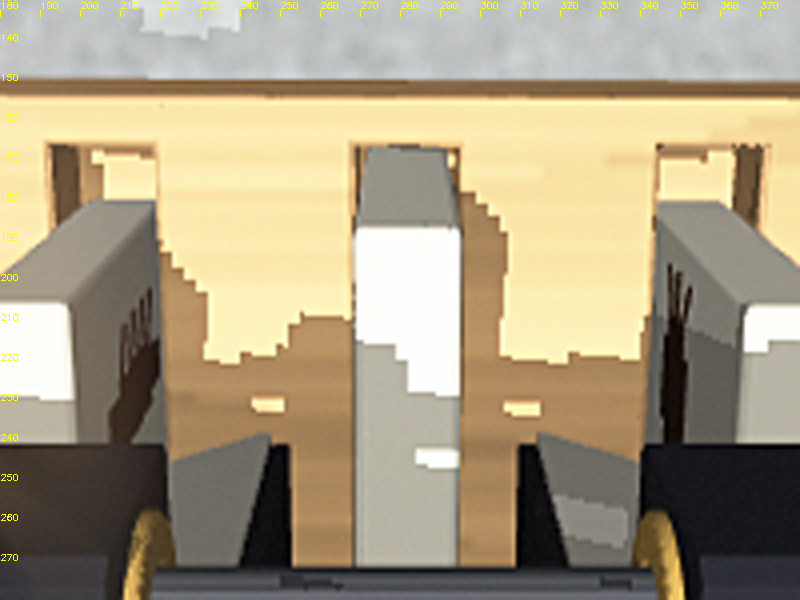

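The fingers (inner edges at 250 and 308) are centred on the mount (268–293). Continue down and close.

Emit:
{"op": "step_arm", "data": {
  "targets": [28,2,0,10,0,0,0,28,2,0,20,0,0,0,28,2,0,30,0,0,0,28,2,0,35,0,0,0,28,2,0,35,0,0,0]
}}

```text
t: 21.7
eef_pos: [0.5053, 0.2406, 0.0254]
eef_rot: [0.001, 0.668, 0.744, -0.0]
ft_force: [-0.1, 0.7, 0.1]
grip_width: 0.306
```

Emit:
{"op": "step_arm", "data": {
  "targets": [0,0,0,0,0,0,0,0,0,0,0,0,0,0,0,0,0,0,0,0,0,0,0,0,0,0,0,0],
  "grip_force": 25
}}

```text
t: 22.2
eef_pos: [0.5055, 0.2406, 0.0256]
eef_rot: [0.001, 0.668, 0.744, -0.0]
ft_force: [-0.2, 0.6, 0.2]
grip_width: 0.149
```

```bash
python3 - <<'E'
from h import *
s=r.sense();print(s['t'],s['eef_pos'],s['ft_force'],s['grip_width']*91.8)
w=r.grab_frame("wrist");crop(w,180,130,200,150,4,"pics/w16.png")
E
```

```text
22.2 [0.50545149 0.24062134 0.02563821] [-0.22041584  0.61190104  0.20446262] 13.66163871713124
```

View pics/w16.png

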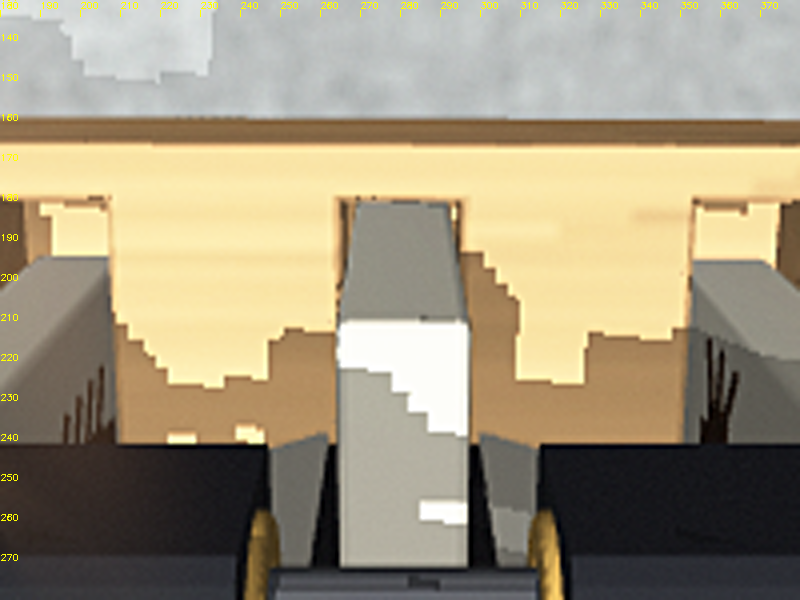

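Gripped at 13.7 mm with the mount centred. Lift straight up.

Emit:
{"op": "step_arm", "data": {
  "targets": [0,0,0,-8,0,0,0,0,0,0,-20,0,0,0,0,0,0,-35,0,0,0,0,0,0,-70,0,0,0,0,0,0,-110,0,0,0,0,0,0,-150,0,0,0,0,0,0,-175,0,0,0,0,0,0,-175,0,0,0],
  "grip_force": 35
}}

```text
t: 23.25
eef_pos: [0.5066, 0.242, 0.2034]
eef_rot: [0.002, 0.668, 0.744, 0.002]
ft_force: [0.3, -0.0, -1.9]
grip_width: 0.151
```

```bash
python3 - <<'E'
from h import *
s=r.sense();print(s['t'],s['eef_pos'],s['ft_force'],s['grip_width']*91.8,s['q'].round(2))
cv2.imwrite("pics/w17.png",r.grab_frame("wrist"))
A=Af(-16.7); F=np.array([.6138,.0831,.193]); C=np.array([-.001,0,-.022])
plan(F-A@C,A); plan(F-A@C+[-.03,.02,.06],A)
E
```

```text
23.25 [0.5065543  0.24196574 0.2034418 ] [ 0.32525267 -0.04665368 -1.94063065] 13.87076750522791 [ 0.28  0.48 -1.02  1.76  0.45  1.16 -0.76]
shift [-171.9  101.1   28.4] turn [-0.513 -0.103  0.389] pos [0.5057 0.241  0.2017]
shift [-148.9   73.6  -31.7] turn [-0.513 -0.103  0.389] pos [0.5057 0.241  0.2017]
```

View pics/w17.png

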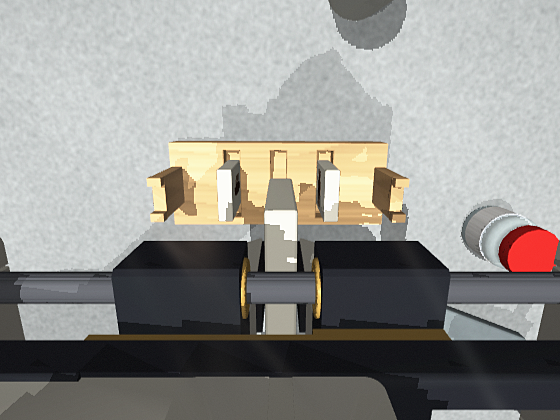

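The mount is out and the narrow ones are undisturbed. Move to a pose slightly short of and above the focus, then in.

Emit:
{"op": "step_arm", "data": {
  "targets": [0,-20,10,-5,-0.07,-0.014,0.05,0,-42,20,-10,-0.14,-0.03,0.11,0,-64,31,-15,-0.21,-0.043,0.16,0,-86,42,-20,-0.29,-0.058,0.22,0,-108,53,-25,-0.365,-0.073,0.28,0,-130,64,-30,-0.44,-0.088,0.335,0,-149,74,-32,-0.513,-0.103,0.389,0,-149,74,-32,-0.513,-0.103,0.389,0,-149,74,-32,-0.513,-0.103,0.389]
}}

```text
t: 24.42
eef_pos: [0.5945, 0.1016, 0.2335]
eef_rot: [0.207, 0.775, 0.578, 0.154]
ft_force: [-0.4, 0.2, -0.7]
grip_width: 0.145
```

```bash
python3 - <<'E'
from h import *
s=r.sense();print(s['t'],s['eef_pos'],s['ft_force'],s['grip_width']*91.8,s['q'].round(2))
cv2.imwrite("pics/w18.png",r.grab_frame("wrist"))
A=Af(-16.7); F=np.array([.6138,.0831,.193]); C=np.array([-.001,0,-.022])
plan(F-A@C,A)
E
```

```text
24.425 [0.59450122 0.10159744 0.23353276] [-0.36313228  0.23059103 -0.74642915] 13.355036178740267 [ 0.36  0.16 -0.85  2.07  0.76  0.72 -1.28]
shift [-11.5   0.   69.1] turn [-0.002 -0.001  0.001] pos [0.5949 0.1017 0.2338]
```

View pics/w18.png

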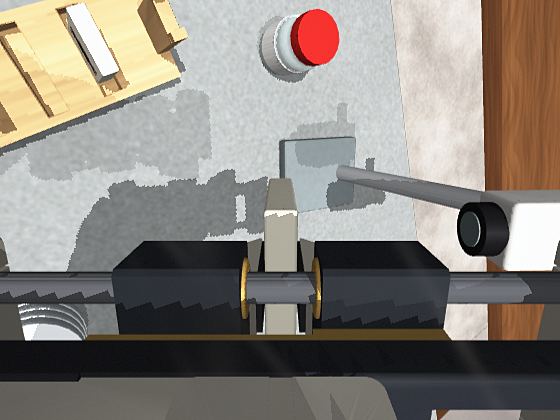

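Emit:
{"op": "step_arm", "data": {
  "targets": [0,-4,0,20,0,0,0,0,-8,0,42,0,0,0,0,-11,0,60,0,0,0,0,-11.5,0,69,-0.002,-0.001,0.001,0,-11.5,0,69,-0.002,-0.001,0.001,0,-11.5,0,69,-0.002,-0.001,0.001]
}}

```text
t: 25.22
eef_pos: [0.6247, 0.0818, 0.1747]
eef_rot: [0.208, 0.775, 0.577, 0.155]
ft_force: [-0.1, -0.5, -0.4]
grip_width: 0.146
```

```bash
python3 - <<'E'
from h import *
s=r.sense();print(s['t'],s['eef_pos'],s['ft_force'],s['grip_width']*91.8,s['q'].round(2))
A=Af(-16.7); F=np.array([.6138,.0831,.193]); C=np.array([-.001,0,-.022])
plan(F-A@C,A)
w=r.grab_frame("wrist");cv2.imwrite("pics/w19.png",w)
a=r.grab_frame("scene");b=r.grab_frame("side");cv2.imwrite("pics/sc19.png",a);cv2.imwrite("pics/s19.png",b)
crop(a,170,150,160,130,5,"pics/sc19c.png");crop(b,180,110,140,120,5,"pics/s19c.png")
q=s["eef_rot"];T=R.from_quat([q[1],q[2],q[3],q[0]]).as_matrix();P=s['eef_pos']
L=np.array([.730,.0485,.263])
for n in("scene","side","wrist"):
    c=cam(n,s);print(n,"lens",proj(c,L).round(1),"corners",[proj(c,P+T@(C+np.array(v))).round(1).tolist() for v in([.035,0.007,.0375],[-.035,.007,.0375],[.035,.007,-.0375],[-.035,.007,-.0375],[.035,-.007,.0375],[-.035,-.007,.0375],[.035,-.007,-.0375],[-.035,-.007,-.0375])])
E
```

```text
25.225 [0.62474026 0.08175943 0.17467023] [-0.10641192 -0.46661925 -0.39249831] 13.388020574752804 [ 0.3   0.3  -0.76  2.08  0.99  0.65 -1.44]
shift [-0.9 -0.2  0.7] turn [ 0.001 -0.001  0.001] pos [0.6247 0.0818 0.1747]
scene lens [230.7 215.9] corners [[277.3, 238.8], [269.0, 215.1], [292.9, 221.3], [283.6, 197.0], [282.1, 238.9], [273.6, 215.3], [297.8, 221.4], [288.4, 197.3]]
side lens [230.8 167.2] corners [[251.1, 219.9], [269.6, 204.4], [260.7, 210.4], [280.1, 194.2], [254.7, 224.0], [273.1, 208.4], [264.5, 214.8], [283.8, 198.5]]
wrist lens [538.4 249.6] corners [[290.8, 172.9], [290.1, 276.6], [296.4, 203.4], [294.6, 351.5], [268.1, 172.9], [269.1, 276.7], [261.8, 203.4], [264.0, 351.5]]
```

View pics/w19.png

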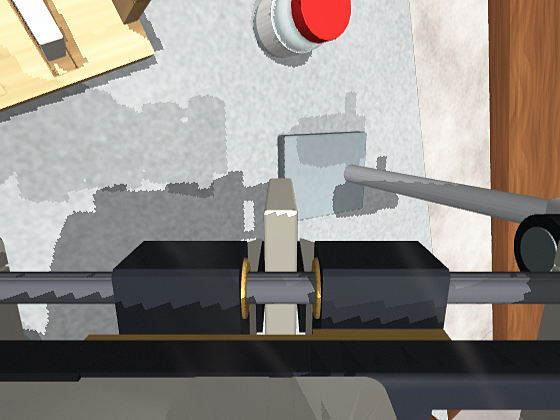

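View pics/sc19c.png

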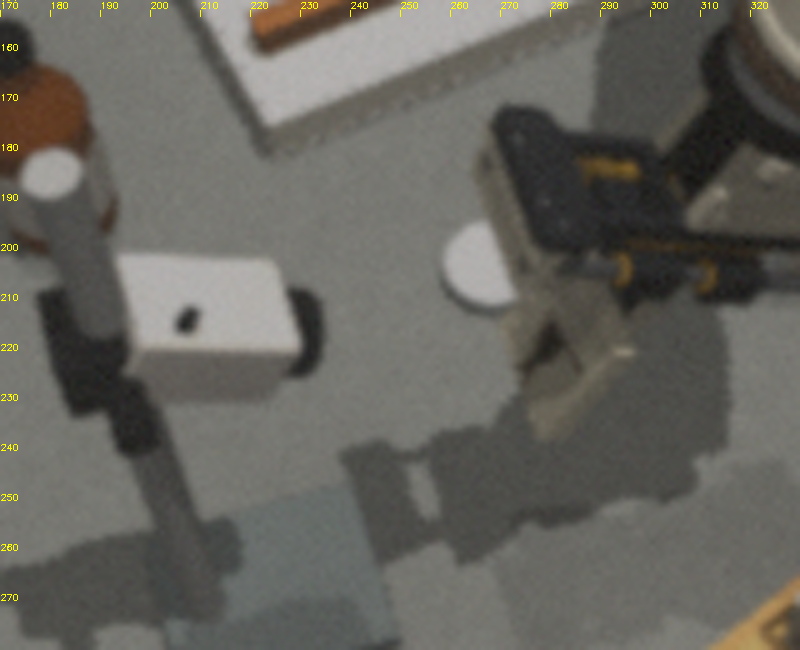

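View pics/s19c.png

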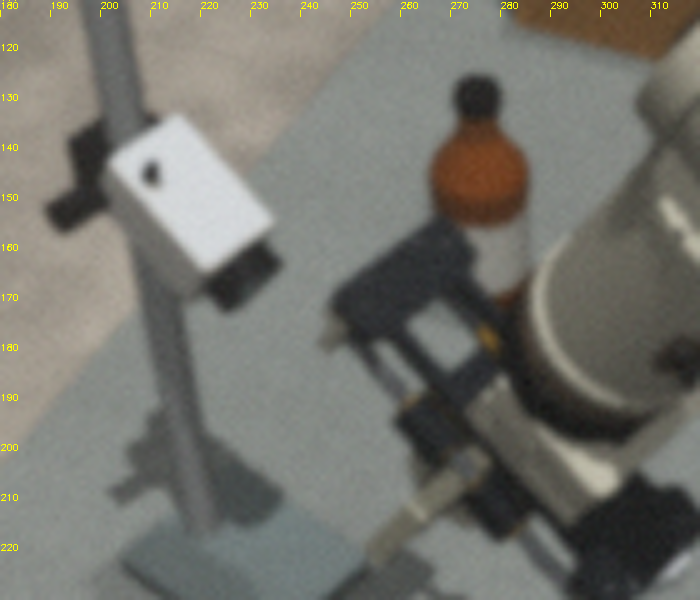

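Predicted and observed mount corners agree within 1–2 px in the scene view: bottom corner (277,239) predicted, about (276–282,239.5) seen. In the wrist view the mount sits about 3 mm low along tool x relative to the lens, with no tilt (both corners off equally). I'll apply a 2 mm correction and settle.

Emit:
{"op": "step_arm", "data": {
  "targets": [0,2,0,0.7,0,0,0,0,2,0,0.7,0,0,0,0,2,0,0.7,0,0,0,0,2,0,0.7,0,0,0]
}}

```text
t: 25.88
eef_pos: [0.6257, 0.0831, 0.1742]
eef_rot: [0.208, 0.775, 0.577, 0.155]
ft_force: [-0.2, 0.2, -1.3]
grip_width: 0.154
```

```bash
python3 - <<'E'
from h import *
s=r.sense();print(s['t'],s['eef_pos'],s['ft_force'],s['grip_width']*91.8,s['joint_vel'].round(3))
A=Af(-16.7); F=np.array([.6138,.0831,.193]); C=np.array([-.0035,0,-.022])
plan(F-A@C,A)
cv2.imwrite("pics/w20.png",r.grab_frame("wrist"));cv2.imwrite("pics/sc20.png",r.grab_frame("scene"))
E
```

```text
25.875 [0.62567111 0.08313251 0.17424648] [-0.19592448  0.18113486 -1.3285533 ] 14.180357001975185 [ 0.     0.001 -0.001 -0.    -0.001 -0.001  0.   ]
shift [ 0.1 -0.5  0.1] turn [ 0.001 -0.001  0.001] pos [0.6257 0.0831 0.1742]
```

View pics/w20.png

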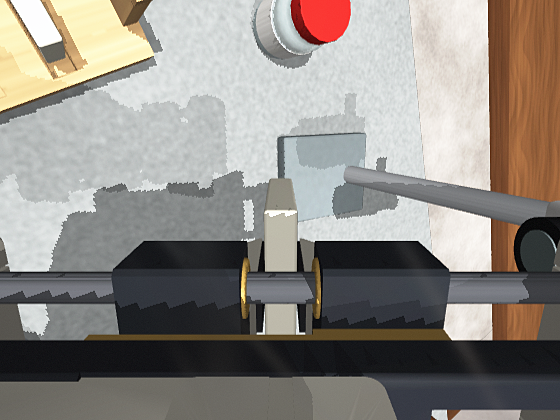

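View pics/sc20.png

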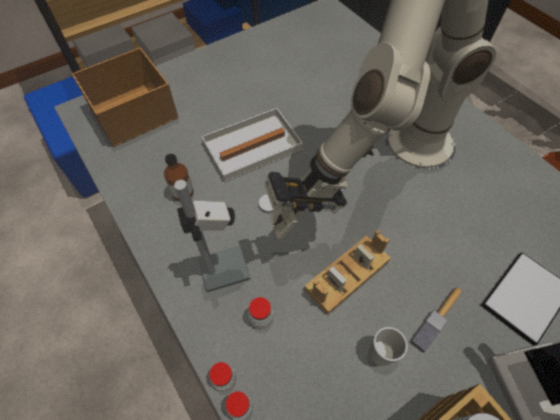

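The arm is still, the bar is in the tray at (252,144), and the narrow mounts are in the rack at (338,277) and (366,257). The camera hasn't moved. Handing in.

```bash
python3 - <<'E'
from cell import r
print(r.finish_job())
E
```

```text
the job is handed in; nothing more can be done
None
```

The bar is lying flat in the white tray, released. The wide (middle) mount is held in the air at the inspection camera's focus point, and I handed the job in at about 26 s.

**Last checks**
- **Hold:** joint speeds were about zero and the grip read 14 mm, which is the mount's thickness. The outside force was within about 1.5 N, roughly the mount's own weight.
- **Position:** the arm was within 0.5 mm and 0.1° of its target, with the 30° tilt and a yaw of −16.7°.
- **Surroundings:** the last scene picture showed the bar inside the tray, both narrow mounts in the rack, and the camera and the other things still in place. The dish stack was hidden behind the gripper in that picture; it was last seen during the approach.

**What failed or disagreed**
- **Missed grasps:** the first two attempts on the bar closed above it, because the fingertips end about 36 mm short of the reported TCP. I measured that and allowed for it in later grasps; nothing was disturbed.
- **Joint limits:** one viewing pose brought joints 2 and 4 to their limits (−0.31 and 2.42 rad), so I backed out straight away.
- **Remaining uncertainty:** the camera views disagreed by about 2–4 mm sideways on where the mount sits relative to the lens, and single yaw readings for the stand ranged from −14° to −19°. I used −16.7° and made a 2 mm compromise shift, so expect a few millimetres and 1–2° of error.

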